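Torque the closure nut of a filter housing with a click wrench

ROBOT

A 6-joint arm with a two-finger parallel gripper is mounted at the origin on the work surface. World frame = base frame: x ahead of the robot, y to its left, z up, the work surface at z = 0. Lengths are in m, angles in rad, forces in N, time in s.
With the tool pointing down it reaches from about 0.425 to 0.95 m from the base axis. Payload 3.5 kg.
Tool frame: the origin (TCP) lies at the very end of the fingers, on their centre line; the grasp point (between the pads) lies 19 mm behind it; y points along the fingers, z is the direction in which the jaws open and shut, and the axes are right-handed (so a half turn about y gives the same grasp; the last joint's range is limited). The gripper opens to 85 mm and grips with 20 to 120 N. Pads are 22 mm wide; open, the fingers measure 114 mm over their backs; the gripper's body (76 mm by 85 mm) begins 54 mm behind the grasp point. The pads swing forward as they close: fully open they stand 13 mm farther back than shut.
Start: joints at [-1.471, 0.286, 1.577, -0, 1.279, -0.15], TCP at [0.167, -0.654, 0.198] pointing down, gripper open.
Joint ranges: [-2.77, 2.77], [-0.9, 2.22], [0.21, 2.48], [-1.53, 4.67], [0.24, 2.81], [-2.84, 2.84]. Speed limits (rad/s): [2.79, 2.79, 3.14, 3.14, 3.14, 3.14].

INTERFACE

Orientations are given as a unit quaternion [x, y, z, w].
In Python, from plant import ctrl gives the robot as it stands. The module is installed in compiled form; this text tells all that it offers.
- The arm moves only by the tool jog_arm, never from a script. Its argument "deltas" is a list of rows, each a list of 3 entries, a list of its own where there are three numbers: the turn, a rotation vector about the tool's x, y, z in rad, then the shift along the tool's x, y, z in m, then the opening, from 0 (shut) to 1 (fully open). In form: [[[wx, wy, wz], [dx, dy, dz], gripper], ...]. A call has 1 to 10 rows; each row is the pose to reach, as a shift and turn from the pose measured when the call began, along the tool's axes at that moment; what a row does not reach only later rows make up. A row lasts 1/12 s, in which the tool goes at most 41.7 mm and 7.16 degrees, less where a joint would pass 70% of its speed; a pose out of reach is approached as far as the arm can. A call with a gripper value outside its range is refused whole. The fingers move at their own pace and stop on an object; "force" is the grip in N (left out, the last holds). Time passes only in rows, so rows that repeat a pose let the fingers close. It gives the time, the measured TCP pose, the force and the opening at its end, in the units of the state.
- ctrl.get_state(): the state, without advancing time (a new reading comes with each control period).
- ctrl.read_camera(name): name is "scene" or "top"; returns a dict with "pixels" (420x560x3 uint8, blue, green, red), "range_z" (420x560 float32, m along the optical axis (not along the pixel's ray), 0 where there is no reading), "fx", "fy", "cx", "cy" (pixels), "T" (4x4, takes a point from camera to world coordinates). Camera axes: x right, y up, looking along -z (the intrinsics and any distortion apply to the point x, -y, -z); pixel columns grow to the right and rows downward; lengths in m; the calibration is good to about 2 mm. A picture is of the moment at which its call begins.
- ctrl.sign_off(): hands the job in, once; it reports no verdict.
The state is a dict: "time": time; "qpos": joint angles; "dq": joint speeds; "joint_efforts": joint torques, N m; "eef_pos": TCP position; "tcp_rot": TCP orientation; "contact_force": force on the tool from outside, world axes, zero at the start; "wrist_torque": the same for the moment, N m; "opening": opening from 0.0 (shut) to 1.0 (fully open).
Only numpy, scipy, OpenCV 4.12 (cv2) and the standard library are available. Lean on these libraries where they do the work, as an engineer would, in place of code of your own. Each camera call takes 0.05 s, during which the arm holds its last target.

TASK

Take the torque wrench out of the sterilising tray, set its socket fully down over the domed nut on top of the filter housing, and tighten the nut clockwise until the wrench clicks (its handle breaks over at the neck), then stop at once: do not push the handle on through its free travel. Lift the wrench off without slackening the nut, lower it back into the two blue rests of its tray as it lay and let go of it; leave everything else on the table alone.

Things in the scene. Friction and masses are not known exactly. Their poses are not given: they have to be found in the camera images.
- wrench: Click torque wrench, 280 mm long, 0.55 kg, lying level in the tray. Origin: middle of the black grip on the handle's axis; x along the handle to the head, z up. Grip: flat upright sides, 26 mm wide (y) and high, x = -60 to 55 mm; behind it an end knob, diameter 24 mm, to x = -105; before it a tube, diameter 18, to x = 110. Centre of mass near x = 31.
- wrench_socket (a point): Centre of the socket's mouth (lower rim), at x = 150 mm, y = 0, z = -43 mm of the straight wrench; axes as the head's. The socket hangs from a round head (diameter 52 mm, 22 mm high): 51 mm across its outer corners; inside a hexagon 37.2 mm across flats, 33 mm deep, a corner pointing along x.
- wrench_pivot (a point): Upright pivot in the wrench's neck (x = 120 mm), axes as the handle's. Held straight until a clockwise push meets 1.2 N m about it (10 N sideways at mid grip): then the handle breaks over clockwise against the head and the resistance falls steadily, to 30 % at a hard stop at 0.15 rad, past which the nut is driven again. It springs straight when let go; counterclockwise it never clicks.
- nut_top (a point): Centre of the top of the nut's hexagon, 176 mm up; z is the nut's axis, x points to a corner and turns with it. Hexagon 36 mm across flats, 16 mm high, the top 4 mm chamfered; dome 15 mm above; below it a flange, diameter 58 mm, on which the socket's rim rests when fully down (16 mm below here). A socket pushed down gently beside the right angle stays up on the dome or the hexagon's edge until it is turned to fit.
- nut_dot (a point): Blue paint dot on the nut's flange, 27 mm from the axis, towards a corner of the hexagon. The nut is hand-tight; clockwise from above tightens it, from about 0.9 to 1.2 N m and rising as it turns; it stays where it is left. How far to the click is not known: some 0.25 to 0.7 rad, besides the socket's play of about 0.1 rad either way.
- housing: Stainless cartridge filter housing, fixed. Origin: centre of its underside, below the nut's axis. Foot 150 x 130 mm, bowl diameter 100, flange and lid diameter 120 mm, top 153 mm up, the nut on it. Pipe stubs along +y and -y reach 84 mm from the axis, 80 mm up; a small drain knob along -x reaches 78 mm, 50 mm up.
- tray: Steel sterilising tray, fixed, 315 x 135 mm (x, y), walls 20 mm high. Origin: centre of its underside. Two blue rests with 90 degree V notches, 35 mm wide at the top, stand at y = 0: x = 46 mm (under the wrench's tube) and x = -118 mm (under its end knob). The wrench lies in them with its origin at x = -37.5, y = 0, z = 60 mm, its x along the tray's x.
- bottle: Bystander: glass bottle with a black stopper, diameter 72 mm, 155 mm high. Origin: centre of its underside.
- cartridge: Bystander: spare white pleated filter cartridge standing on end, diameter 66 mm, 134 mm high. Origin: centre of its underside.
- gasket: Bystander: black rubber ring, diameter 112 mm, 6 mm thick. Origin: centre of its underside.
- spanner: Bystander: open-ended spanner, 170 mm long, lying flat along its x. Origin: centre of its underside.
- bowl: Bystander: steel bowl, diameter 124 mm, 45 mm high. Origin: centre of its underside.
- jar: Bystander: amber jar with a blue cap, diameter 60 mm, 75 mm high. Origin: centre of its underside.
Mind the look-alikes: they are no part of the job. Leave any pink or purple look-alike of the housing alone.

How it is judged:
On the way, in this order (a step that is already met when the one before it is completed fails the run):
1. the wrench's socket is fully down over the nut (mouth at least 12.5 mm below the top of the hexagon, centred within 4 mm) (horizontal distance between wrench_socket and nut_top below 0.004 m and z of wrench_socket in the frame of nut_top between -0.02 and -0.0125 m), for 0.1 s.
2. with the socket on the nut the wrench clicks: the handle breaks over by more than 0.03 rad against the head (all of step 1 and angle between the x axis of wrench and the x axis of wrench_socket, either way round above 0.03 rad), for 0.02 s.
3. the wrench, still held, is lowered into its rests (origin within 15 mm along and 8 mm across its first place in the tray, at most 8 mm too high) (x of wrench in the frame of tray between -0.0525 and -0.0225 m and y of wrench in the frame of tray between -0.008 and 0.008 m and z of wrench in the frame of tray below 0.068 m and contact force between the fingers and wrench above 0.5 N), for 0.02 s.
At the end, for the whole second after the job is handed in: The wrench lies still in both rests, socket down (tilt under 0.2 rad), origin within 15 mm along, 8 mm across and 5 mm in height of its first place, handle within 0.1 rad of the tray's x; the nut's paint dot is over 5 mm from where it started (x of wrench in the frame of tray between -0.0525 and -0.0225 m and y of wrench in the frame of tray between -0.008 and 0.008 m and z of wrench in the frame of tray between 0.055 and 0.068 m and z of wrench in the frame of tray below 0.065 m and angle between the x axis of wrench and the x axis of tray, either way round below 0.1 rad and angle between wrench's own z axis and vertical below 0.2 rad and linear speed of wrench below 0.02 m/s and distance of nut_dot from where it was at the start of the episode above 0.005 m); the robot touches nothing.
It fails at once if the handle is pushed on after the click: it is broken over by more than 0.135 rad (7.7 degrees) against the head, and the nut is overtightened (angle between the x axis of wrench and the x axis of wrench_socket, either way round above 0.135 rad).
It fails at once if the arm or gripper pushes on the filter housing or nut (over 10 N) (contact force between any of the arm, the fingers and housing above 10 N).
It fails at once if a bystander is disturbed (moved by more than 20 mm) (distance of any of bottle, cartridge, gasket, spanner, bowl, jar from where it was at the start of the episode above 0.02 m).
It also fails if it takes over 67 s, if anything falls off the work surface, if the arm or the gripper's body presses on something with over 40 N, if the wrist force passes 120 N, or if a joint passes its speed limit or range.

## Working session

There is one attempt and no reset: what is moved stays moved. The work goes in short steps, Python scripts to look and compute and a tool call to move; the robot and the scene stay as the last step left them, time stands still between calls to the robot, and variables do not carry over. Pictures are saved under pics/ and viewed, and the job is handed in when it is done.

Besides the shell and the picture viewer there is one more tool, called after "Request:" as name(argument=value, ...) on one line, values as JSON. jog_arm: Moves the arm, as the interface text tells. Its arguments: {"type":"object","properties":{"deltas":{"type":"array","items":{"type":"array"}},"force":{"type":"number"}},"required":["deltas"]}

```bash
mkdir -p pics; cat > h.py <<'E'
import numpy as np, cv2
from plant import ctrl
def cam(n,save=None):
    d=ctrl.read_camera(n)
    if save: cv2.imwrite('pics/'+save,d['pixels'])
    return d
def pts(d):
    z=d['range_z'];h,w=z.shape
    u,v=np.meshgrid(np.arange(w),np.arange(h))
    P=np.stack([(u-d['cx'])/d['fx']*z,-(v-d['cy'])/d['fy']*z,-z],-1)
    T=np.array(d['T']);return P@T[:3,:3].T+T[:3,3]
def onplane(d,uv,h):
    T=np.array(d['T']);uv=np.atleast_2d(uv).astype(float)
    r=np.stack([(uv[:,0]-d['cx'])/d['fx'],-(uv[:,1]-d['cy'])/d['fy'],-np.ones(len(uv))],-1)@T[:3,:3].T
    s=(h-T[2,3])/r[:,2];return T[:3,3]+r*s[:,None]
E
python3 - <<'E'
from h import *
np.set_printoptions(precision=4,suppress=True)
for n in('scene','top'):
    d=cam(n,n+'0.png');print({k:(v if np.size(v)<20 else np.shape(v)) for k,v in d.items()})
    np.savez(n+'0.npz',**d)
print(ctrl.get_state())
E
```

```text
{'pixels': (420, 560, 3), 'range_z': (420, 560), 'fx': 415.78284400669895, 'fy': 415.78284400669895, 'cx': 280.16071656676934, 'cy': 207.24613110745358, 'T': array([[-0.4394, -0.8102,  0.388 ,  0.9362],
       [ 0.8982, -0.401 ,  0.1801,  0.2184],
       [ 0.0097,  0.4276,  0.9039,  1.2484],
       [ 0.    ,  0.    ,  0.    ,  1.    ]])}
{'pixels': (420, 560, 3), 'range_z': (420, 560), 'fx': 415.5177849653363, 'fy': 415.5177849653363, 'cx': 272.09928909755143, 'cy': 216.59966990351325, 'T': array([[-0.0241,  0.998 , -0.059 ,  0.3692],
       [-0.9997, -0.0235,  0.0119, -0.0101],
       [ 0.0105,  0.0592,  0.9982,  1.3408],
       [ 0.    ,  0.    ,  0.    ,  1.    ]])}
{'time': 0.1, 'qpos': array([-1.471 ,  0.2871,  1.578 ,  0.    ,  1.2786, -0.1499]), 'dq': array([-0.0006, -0.0016, -0.0029, -0.0003, -0.    ,  0.0001]), 'joint_efforts': array([  0.0009, -40.7295, -29.3701,  -0.0001,   0.0034,   0.    ]), 'eef_pos': array([ 0.1668, -0.6534,  0.1967]), 'tcp_rot': array([-0.0881,  0.7024, -0.7008,  0.0881]), 'contact_force': array([ 0.0368,  0.3326, -0.3565]), 'wrist_torque': array([ 0.0345,  0.0752, -0.0139]), 'opening': 0.9957971185232917}
```

View pics/scene0.png

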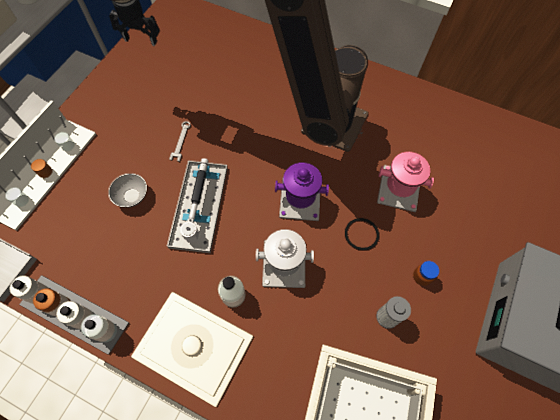

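View pics/top0.png

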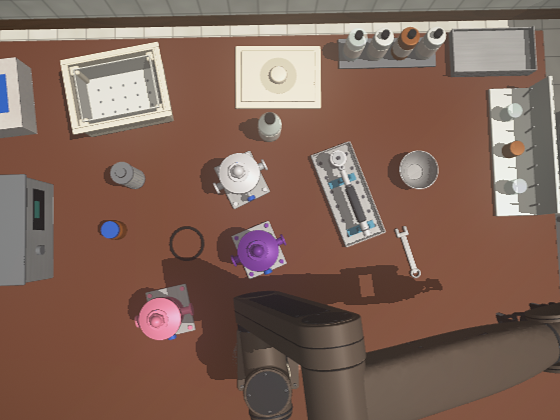

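The top view shows the silver housing near (239,172), with its dot near (251,199). The tray is centred near (347,193), with the wrench head at (338,158) and the grip at (357,208). The purple and pink look-alikes are at (258,250) and (160,318). I'll zoom in and measure.

```bash
python3 - <<'E'
from h import *
np.set_printoptions(precision=4,suppress=True)
t=dict(np.load('top0.npz'));s=dict(np.load('scene0.npz'))
a=cv2.resize(t['pixels'][135:250,200:400],None,fx=4,fy=4,interpolation=cv2.INTER_CUBIC)
b=cv2.resize(s['pixels'][150:300,160:330],None,fx=4,fy=4,interpolation=cv2.INTER_CUBIC)
cv2.imwrite('pics/ta.png',a);cv2.imwrite('pics/sb.png',b)
for n,d in(('top',t),('scene',s)):
    P=pts(d)
    hsv=cv2.cvtColor(d['pixels'],cv2.COLOR_BGR2HSV)
    m=cv2.inRange(hsv,(95,90,60),(125,255,255))
    k,l,st,c=cv2.connectedComponentsWithStats(m)
    for i in range(1,k):
        if st[i,4]>4: print(n,'blue',st[i,4],c[i],np.median(P[l==i],axis=0))
    # disc tops around housing
    x,y,z=P[...,0],P[...,1],P[...,2]
    print('z table',np.median(P[250:260,430:440].reshape(-1,3),axis=0))
E
```

```text
top blue 268 [ 3.0448 94.4963] [0.8353 0.7886 0.0866]
top blue 36 [351.3611 176.8611] [ 0.5672 -0.2846  0.0097]
top blue 9 [340.8889 179.5556] [ 0.5543 -0.2424  0.0599]
top blue 17 [330.5882 185.3529] [ 0.543  -0.2163  0.0051]
top blue 6 [341.  183.5] [ 0.5501 -0.2513  0.0093]
top blue 29 [250.8966 197.5862] [0.5045 0.0385 0.0613]
top blue 250 [109.508 229.3  ] [0.4175 0.4684 0.0753]
top blue 34 [370.4118 224.    ] [ 0.4159 -0.3417  0.007 ]
top blue 8 [359.25  230.625] [ 0.3951 -0.2983  0.0318]
top blue 11 [348.5455 232.7273] [ 0.3894 -0.2714  0.0056]
top blue 30 [267.4    271.2667] [ 0.2782 -0.0073  0.0603]
top blue 23 [172.087  337.1739] [0.0867 0.2835 0.0596]
z table [ 0.3136 -0.5478 -0.0002]
scene blue 85 [211.7294 174.2118] [ 0.3992 -0.2938  0.0082]
scene blue 25 [194.76 173.24] [ 0.418  -0.3477  0.0065]
scene blue 6 [188.1667 210.1667] [ 0.5637 -0.2732  0.0592]
scene blue 98 [201.8367 217.9184] [ 0.5538 -0.2393  0.0073]
scene blue 32 [185.0312 216.375 ] [ 0.5699 -0.293   0.0056]
scene blue 268 [429.1306 269.694 ] [0.4199 0.464  0.0721]
z table [ 0.3308  0.481  -0.0027]
```

View pics/ta.png

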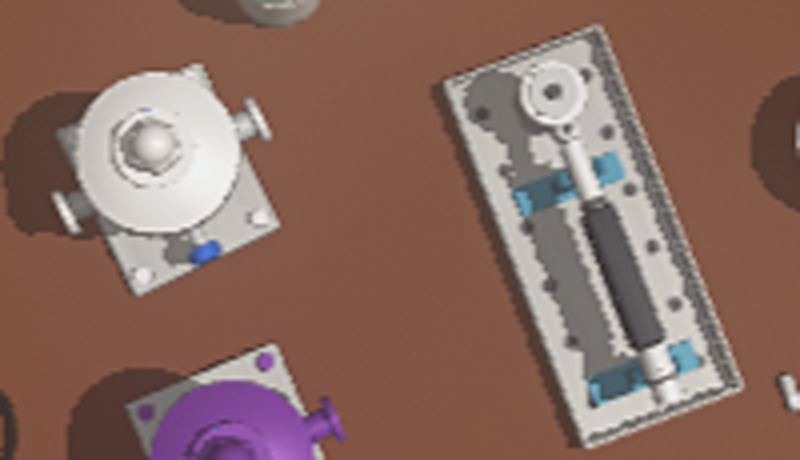

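View pics/sb.png

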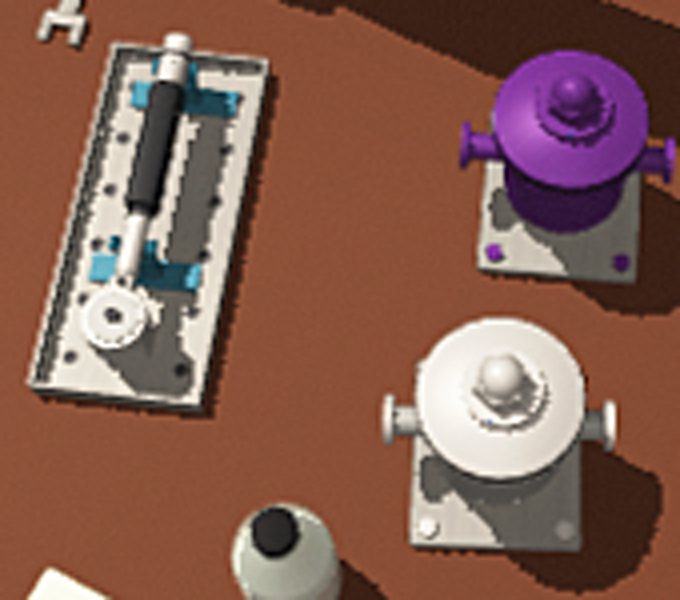

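```bash
python3 - <<'E'
from h import *
np.set_printoptions(precision=4,suppress=True)
t=dict(np.load('top0.npz'));s=dict(np.load('scene0.npz'))
for n,d,box in(('top',t,(205,140,275,215)),('scene',s,(250,220,325,295))):
    P=pts(d);T=d['T']
    x0,y0,x1,y1=box
    sub=np.zeros(P.shape[:2],bool);sub[y0:y1,x0:x1]=1
    lid=sub&(P[...,2]>0.135)&(P[...,2]<0.25)
    c=cv2.findContours(lid.astype(np.uint8),cv2.RETR_EXTERNAL,cv2.CHAIN_APPROX_NONE)[0]
    c=max(c,key=cv2.contourArea)[:,0]
    W=onplane(d,c,0.153)[:,:2].astype(np.float32)
    print(n,'lid circle',cv2.minEnclosingCircle(W),'mean',cv2.moments(W.reshape(-1,1,2))['m10']/cv2.moments(W.reshape(-1,1,2))['m00'],cv2.moments(W.reshape(-1,1,2))['m01']/cv2.moments(W.reshape(-1,1,2))['m00'])
    lidm=sub&(abs(P[...,2]-.153)<.012)
    print('lid z med',np.median(P[lidm][:,2]))
    top=sub&(P[...,2]>0.170)
    print('dome/hex mean',P[top].mean(0),P[top].max(0),top.sum())
    i=np.argmax(np.where(sub,P[...,2],0));print('apex',P.reshape(-1,3)[i])
    hsv=cv2.cvtColor(d['pixels'],cv2.COLOR_BGR2HSV)
    f=d['pixels'].astype(int);bl=f[...,0]-f[...,2]
    m=lid&(bl>12)
    for v,u in np.argwhere(m): print('bluepx',u,v,f[v,u],onplane(d,[u,v],0.160)[0],P[v,u])
    # grip
    g=(hsv[...,2]<75)&(P[...,2]>0.045)&(P[...,2]<0.09)&(P[...,0]>.3)&(P[...,0]<.7)&(P[...,1]<-.15)&(P[...,1]>-.42)
    g=cv2.morphologyEx(g.astype(np.uint8),cv2.MORPH_OPEN,np.ones((2,2),np.uint8))
    k,l,st,cc=cv2.connectedComponentsWithStats(g);j=1+np.argmax(st[1:,4])
    cnt=np.argwhere(l==j)[:,::-1]
    W=onplane(d,cnt,0.073)[:,:2]
    r=cv2.minAreaRect(W.astype(np.float32));print('grip',r,cv2.boxPoints(r).tolist(),st[j],'meanxy',W.mean(0),'z',np.median(P[l==j][:,2]))
    # tray footprint : z>0.003 region
    tr=(P[...,2]>.012)&(P[...,2]<.03)&(P[...,0]>.3)&(P[...,0]<.7)&(P[...,1]<-.12)&(P[...,1]>-.45)
    k,l,st,cc=cv2.connectedComponentsWithStats(tr.astype(np.uint8));j=1+np.argmax(st[1:,4])
    cnt=np.argwhere(l==j)[:,::-1]
    print('tray',cv2.minAreaRect(onplane(d,cnt,0.020)[:,:2].astype(np.float32)))
    # head disc top
    hd=(P[...,2]>.055)&(P[...,0]>.555)&(P[...,0]<.68)&(P[...,1]<-.15)&(P[...,1]>-.35)
    q=np.argwhere(hd)[:,::-1];print('head z',np.median(P[hd][:,2]),cv2.minEnclosingCircle(onplane(d,q,0.066)[:,:2].astype(np.float32)))
E
```

```text
top lid circle ((0.568115770816803, 0.06765081733465195), 0.05897176265716553) mean 0.5682246203439649 0.06761767529043243
lid z med 0.14694258120910286
dome/hex mean [0.5394 0.0564 0.3548] [0.5898 0.0863 1.3408] 161
apex [ 0.3692 -0.0101  1.3408]
bluepx 236 162 [189 164 158] [0.5982 0.0755 0.16  ] [0.5978 0.0753 0.1619]
bluepx 237 162 [216 183 174] [0.5981 0.0726 0.16  ] [0.5975 0.0724 0.1632]
grip ((0.4786427915096283, -0.2713406980037689), (0.030164599418640137, 0.005737005732953548), 19.835538864135742) [[0.46348196268081665, -0.2737601399421692], [0.4654286503791809, -0.27915674448013306], [0.49380362033843994, -0.26892125606536865], [0.4918569326400757, -0.2635246515274048]] [350 199   5  10  22] meanxy [ 0.4786 -0.2713] z 0.0693617092550951
tray ((0.5162096619606018, -0.2704397737979889), (0.31492099165916443, 0.13722464442253113), 19.41424560546875)
head z 0.06996992647669165 ((0.6013991832733154, -0.24599111080169678), 0.04897361993789673)
scene lid circle ((0.5756614208221436, 0.06846163421869278), 0.059098467230796814) mean 0.5754303906258997 0.06860945730093819
lid z med 0.14638044513734705
dome/hex mean [0.6401 0.0958 0.3776] [0.9362 0.2184 1.2484] 163
apex [0.9362 0.2184 1.2484]
bluepx 282 255 [189 146 126] [0.5971 0.0699 0.16  ] [0.5963 0.0696 0.1576]
grip ((0.482479989528656, -0.27847355604171753), (0.11907331645488739, 0.02872721292078495), 18.581951141357422) [[0.42146992683410645, -0.28383076190948486], [0.43062418699264526, -0.31106036901474], [0.5434900522232056, -0.2731163501739502], [0.5343357920646667, -0.24588674306869507]] [193 171  14  34 222] meanxy [ 0.48   -0.2765] z 0.06990981579640076
tray ((0.5159095525741577, -0.27112385630607605), (0.3181539475917816, 0.137112095952034), 18.822416305541992)
head z 0.06892290545091062 ((0.6021681427955627, -0.24467889964580536), 0.04921405389904976)
```

```bash
python3 - <<'E'
from h import *
from scipy.spatial.transform import Rotation as R
np.set_printoptions(precision=4,suppress=True)
t=dict(np.load('top0.npz'));s=dict(np.load('scene0.npz'))
print(R.from_quat([-0.0881,0.7024,-0.7008,0.0881]).as_matrix())
C=np.array([.5706,.0680])
for n,d in(('top',t),('scene',s)):
    P=pts(d);ok=d['range_z']>.1
    r=np.hypot(P[...,0]-C[0],P[...,1]-C[1])
    for a in range(0,70,5):
        m=ok&(r*1e3>=a)&(r*1e3<a+5)&(P[...,2]>.1)
        if m.sum(): print(n,a,m.sum(),np.round(np.percentile(P[m][:,2],[5,50,95]),4))
    m=ok&(r<.03)&(P[...,2]>.180)
    Q=P[m]; A=np.c_[2*Q,np.ones(len(Q))];x=np.linalg.lstsq(A,(Q**2).sum(1),rcond=None)[0]
    print('sphere',x[:3],np.sqrt(x[3]+x[:3]@x[:3]),len(Q),Q.mean(0))
    # bystanders/purple
    hsv=cv2.cvtColor(d['pixels'],cv2.COLOR_BGR2HSV)
    pm=cv2.inRange(hsv,(130,80,30),(155,255,255))>0
    q=P[pm&ok&(P[...,2]>.13)&(P[...,0]>0.2)];print('purple top',q.mean(0),q.min(0),q.max(0))
    for nm,(lo,hi) in dict(bottle=((.62,-.1),(.85,.05)),).items():
        q=P[ok&(P[...,2]>.05)&(P[...,0]>lo[0])&(P[...,0]<hi[0])&(P[...,1]>lo[1])&(P[...,1]<hi[1])]
        print(nm,len(q),q.min(0),q.max(0),q.mean(0))
E
```

```text
[[-0.969  -0.0003  0.2472]
 [-0.2472  0.0022 -0.969 ]
 [-0.0003 -1.     -0.0022]]
top 0 10 [0.1894 0.1904 0.1914]
top 5 30 [0.1838 0.1875 0.1915]
top 10 49 [0.1767 0.1835 0.1879]
top 15 71 [0.1585 0.1732 0.1803]
top 20 73 [0.1563 0.1601 0.1645]
top 25 109 [0.1483 0.1589 0.163 ]
top 30 115 [0.1467 0.1502 0.1541]
top 35 130 [0.1449 0.1482 0.1518]
top 40 159 [0.1417 0.1457 0.1502]
top 45 171 [0.1401 0.1441 0.1486]
top 50 193 [0.138  0.1419 0.1456]
top 55 208 [0.1309 0.139  0.1438]
top 60 3 [0.1359 0.138  0.1386]
sphere [0.5702 0.0689 0.1783] 0.01339721114989786 86 [0.5691 0.0689 0.1859]
purple top [0.3445 0.0189 0.1507] [ 0.2872 -0.0395  0.1332] [0.4026 0.0766 0.1927]
bottle 514 [ 0.6214 -0.0601  0.0502] [0.7622 0.0474 0.161 ] [ 0.7165 -0.0234  0.1129]
scene 0 10 [0.1869 0.1893 0.1934]
scene 5 31 [0.1823 0.1864 0.1912]
scene 10 55 [0.1731 0.1814 0.1866]
scene 15 76 [0.1572 0.1698 0.1785]
scene 20 69 [0.1548 0.1585 0.1626]
scene 25 122 [0.1476 0.1566 0.1607]
scene 30 106 [0.1455 0.1488 0.153 ]
scene 35 138 [0.1418 0.1468 0.1508]
scene 40 162 [0.1405 0.1446 0.1487]
scene 45 175 [0.1383 0.1422 0.1458]
scene 50 186 [0.1363 0.1404 0.1437]
scene 55 247 [0.121  0.1372 0.1413]
scene 60 16 [0.1251 0.1361 0.1399]
sphere [0.5702 0.0668 0.1793] 0.01215926639649507 79 [0.5714 0.0674 0.1855]
purple top [0.352  0.0195 0.1488] [ 0.2816 -0.0421  0.13  ] [0.4041 0.0763 0.1907]
bottle 606 [ 0.6204 -0.0606  0.0502] [0.7638 0.0495 0.1578] [ 0.7317 -0.0167  0.1121]
```

```bash
cat >> h.py <<'E'
from scipy.spatial.transform import Rotation as R
np.set_printoptions(precision=4,suppress=True)
def goto(p,yaw,tilt=None):
    """p: TCP world, yaw: wrench-axis yaw psi (tool x=-x_w, y=-z, z=-y_w). prints tool-frame rotvec and shift"""
    s=ctrl.get_state();R0=R.from_quat(s['tcp_rot'])
    c,sn=np.cos(yaw),np.sin(yaw)
    M=np.array([[-c,0,sn],[-sn,0,-c],[0,-1,0]])
    w=(R0.inv()*R.from_matrix(M)).as_rotvec();d=R0.inv().apply(np.array(p)-s['eef_pos'])
    print('rot',w,'shift',d,'len',np.linalg.norm(d),'pos',s['eef_pos'],'yaw',yawof(s));return w,d
def yawof(s):
    x=-R.from_quat(s['tcp_rot']).as_matrix()[:,0];return np.arctan2(x[1],x[0])
def st():
    s=ctrl.get_state();M=R.from_quat(s['tcp_rot']).as_matrix()
    print('t',s['time'],'pos',s['eef_pos'],'yaw',round(yawof(s),4),'ydown',M[:,1],'F',s['contact_force'],'M',s['wrist_torque'],'op',s['opening'],'q',s['qpos']);return s
E
python3 - <<'E'
from h import *
t=dict(np.load('top0.npz'));s=dict(np.load('scene0.npz'))
U=np.array([.9446,.3272]);C=np.array([.516,-.2708])
def tr(p): q=p[:2]-C;return np.array([q@U,q@np.array([-U[1],U[0]])])
for nm,uv,h in(('front',(200+598/4-.4,135+203/4-.4),.073),('rear',(200+648/4-.4,135+345/4-.4),.073),('head',(200+552/4-.4,135+92/4-.4),.071)):
    print(nm,onplane(t,uv,h)[0],tr(onplane(t,uv,h)[0]))
for nm,uv,h in(('front',(160+143/4-.4,150+212/4-.4),.073),('rear',(160+169/4-.4,150+83/4-.4),.073),('head',(160+113/4-.4,150+316/4-.4),.071)):
    print(nm,onplane(s,uv,h)[0],tr(onplane(s,uv,h)[0]))
goto([.51,-.2725,.17],.334)
E
```

```text
front [ 0.5348 -0.2644  0.073 ] [ 0.0199 -0.0001]
rear [ 0.4247 -0.2989  0.073 ] [-0.0955  0.0033]
head [ 0.6222 -0.2322  0.071 ] [0.113  0.0017]
front [ 0.5352 -0.2613  0.073 ] [0.0213 0.0027]
rear [ 0.4254 -0.3028  0.073 ] [-0.0961 -0.0006]
head [ 0.6205 -0.2369  0.071 ] [ 0.1098 -0.0022]
rot [ 0.0022 -0.0842 -0.0004] shift [-0.4266  0.0274 -0.2842] len 0.5133541105128355 pos [ 0.1668 -0.6534  0.1967] yaw 0.2497527395132721
```

Request:
jog_arm(deltas=[[[0, -0.008, 0], [-0.035, 0, -0.023], 1], [[0, -0.02, 0], [-0.07, 0.003, -0.047], 1], [[0, -0.03, 0], [-0.105, 0.006, -0.07], 1], [[0, -0.04, 0], [-0.14, 0.008, -0.093], 1], [[0, -0.05, 0], [-0.175, 0.01, -0.117], 1], [[0, -0.06, 0], [-0.21, 0.012, -0.14], 1], [[0, -0.07, 0], [-0.245, 0.015, -0.163], 1], [[0, -0.08, 0], [-0.28, 0.018, -0.187], 1], [[0, -0.084, 0], [-0.315, 0.02, -0.21], 1], [[0, -0.084, 0], [-0.35, 0.022, -0.233], 1]])

```text
time: 0.93
eef_pos: [0.4458, -0.3426, 0.1749]
tcp_rot: [-0.118, 0.698, -0.696, 0.117]
contact_force: [0.3, -1.1, 0.2]
opening: 1.0
```

```bash
python3 - <<'E'
from h import *
st();goto([.51,-.2725,.11],.334)
E
```

```text
t 0.9333 pos [ 0.4458 -0.3426  0.1749] yaw 0.3338 ydown [-0.0007  0.0027 -1.    ] F [ 0.3465 -1.0956  0.2137] M [-0.0215  0.0012  0.0583] op 1.0000483605170014 q [-0.8364  0.0606  1.8776  0.0014  1.2059  0.4001]
rot [ 0.0028 -0.0002 -0.0002] shift [-0.0836  0.0651 -0.045 ] len 0.11511674552601762 pos [ 0.4458 -0.3426  0.1749] yaw 0.3338176356697628
```

Request:
jog_arm(deltas=[[[0.001, 0, 0], [-0.028, 0.01, -0.015], 1], [[0.002, 0, 0], [-0.056, 0.025, -0.03], 1], [[0.003, 0, 0], [-0.0836, 0.045, -0.045], 1], [[0.003, 0, 0], [-0.0836, 0.065, -0.045], 1], [[0.003, 0, 0], [-0.0836, 0.065, -0.045], 1], [[0.003, 0, 0], [-0.0836, 0.065, -0.045], 1]])

```text
time: 1.43
eef_pos: [0.5089, -0.2715, 0.1084]
tcp_rot: [-0.119, 0.698, -0.696, 0.117]
contact_force: [-1.4, -0.3, 0.3]
opening: 1.001
```

```bash
python3 - <<'E'
from h import *
st();goto([.51,-.2725,.039],.334)
d=cam('scene');cv2.imwrite('pics/s1.png',cv2.resize(d['pixels'][120:270,140:300],None,fx=4,fy=4,interpolation=cv2.INTER_CUBIC))
E
```

```text
t 1.4333 pos [ 0.5089 -0.2715  0.1084] yaw 0.3346 ydown [-0.0031  0.0022 -1.    ] F [-1.4389 -0.27    0.2851] M [ 0.0352  0.0419 -0.0073] op 1.000983517833287 q [-0.6658  0.1649  1.893  -0.0002  1.0875  0.5706]
rot [0.0031 0.0006 0.0022] shift [-0.0008  0.0694  0.0015] len 0.06940633439529752 pos [ 0.5089 -0.2715  0.1084] yaw 0.3345735769370101
```

View pics/s1.png

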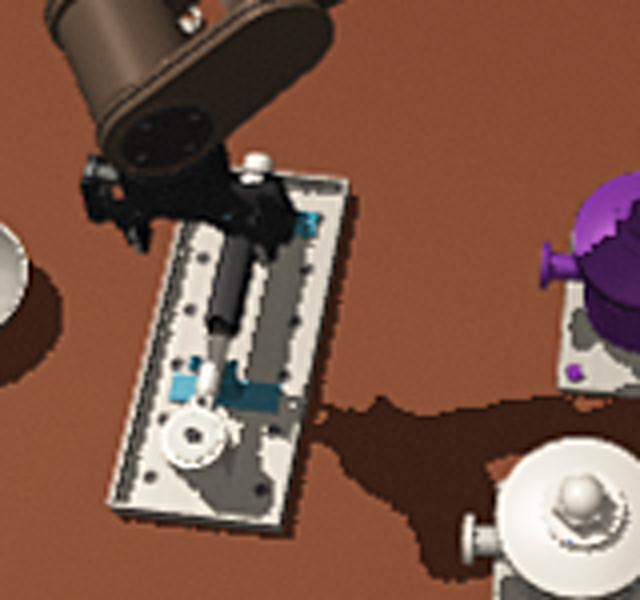

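The open fingers straddle the black grip in the crop, at about (135,235) and (265,235). I'll go down and close.

Request:
jog_arm(deltas=[[[0.003, 0, 0.002], [-0.001, 0.03, 0.001], 1], [[0.003, 0, 0.002], [-0.001, 0.055, 0.001], 1], [[0.003, 0, 0.002], [-0.001, 0.07, 0.001], 1], [[0.003, 0, 0.002], [-0.001, 0.07, 0.001], 1], [[0.003, 0, 0.002], [-0.001, 0.07, 0.001], 0.3], [[0.003, 0, 0.002], [-0.001, 0.07, 0.001], 0.0], [[0.003, 0, 0.002], [-0.001, 0.07, 0.001], 0.0], [[0.003, 0, 0.002], [-0.001, 0.07, 0.001], 0.0], [[0.003, 0, 0.002], [-0.001, 0.07, 0.001], 0.0], [[0.003, 0, 0.002], [-0.001, 0.07, 0.001], 0.0]], force=80)

```text
time: 2.32
eef_pos: [0.5113, -0.2737, 0.0409]
tcp_rot: [0.116, -0.696, 0.699, -0.118]
contact_force: [0.3, 0.1, -0.5]
opening: 0.145
```

```bash
python3 - <<'E'
from h import *
st()
E
```

```text
t 2.3167 pos [ 0.5113 -0.2737  0.0409] yaw 0.3335 ydown [ 0.0035 -0.0029 -1.    ] F [ 0.2965  0.056  -0.5068] M [0.0458 0.0176 0.0299] op 0.1450301284925358 q [-0.6663  0.2569  1.9245 -0.0001  0.9556  0.571 ]
```

Request:
jog_arm(deltas=[[[0, 0, 0], [0, 0, 0], 0.0], [[0, 0, 0], [0, 0, 0], 0.0], [[0, 0, 0], [0, 0, 0], 0.0], [[0, 0, 0], [0, 0, 0], 0.0]])

```text
time: 2.65
eef_pos: [0.5113, -0.2736, 0.0409]
tcp_rot: [0.116, -0.696, 0.698, -0.118]
contact_force: [-0.3, 0.0, -0.4]
opening: 0.002
```

```bash
python3 - <<'E'
from h import *
st()
d=cam('scene');cv2.imwrite('pics/s2.png',cv2.resize(d['pixels'][120:270,140:300],None,fx=4,fy=4,interpolation=cv2.INTER_CUBIC))
E
```

```text
t 2.65 pos [ 0.5113 -0.2736  0.0409] yaw 0.3336 ydown [ 0.0035 -0.0028 -1.    ] F [-0.3087  0.0021 -0.3617] M [ 0.0733 -0.0295  0.0658] op 0.001612507025434904 q [-0.6662  0.2569  1.9246 -0.0001  0.9557  0.571 ]
```

View pics/s2.png

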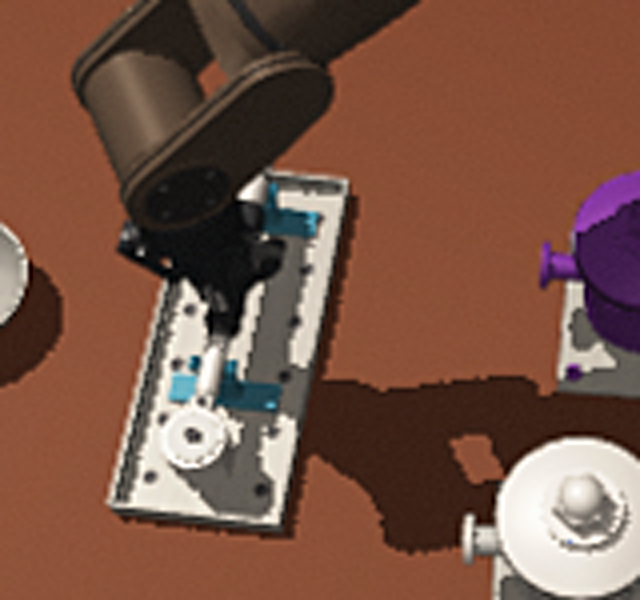

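Request:
jog_arm(deltas=[[[0, 0, 0], [0, -0.007, 0], 0.0], [[0, 0, 0], [0, -0.015, 0], 0.0], [[0, 0, 0], [0, -0.015, 0], 0.0], [[0, 0, 0], [0, -0.015, 0], 0.0]])

```text
time: 3.03
eef_pos: [0.512, -0.2741, 0.0572]
tcp_rot: [0.116, -0.695, 0.699, -0.119]
contact_force: [-0.0, -0.4, 0.9]
opening: 0.001
```

```bash
python3 - <<'E'
from h import *
st()
d=cam('scene');cv2.imwrite('pics/s3.png',cv2.resize(d['pixels'][120:270,140:300],None,fx=4,fy=4,interpolation=cv2.INTER_CUBIC))
d=cam('top');cv2.imwrite('pics/t3.png',cv2.resize(d['pixels'][130:260,280:420],None,fx=4,fy=4,interpolation=cv2.INTER_CUBIC))
E
```

```text
t 3.0333 pos [ 0.512  -0.2741  0.0572] yaw 0.3336 ydown [ 0.0054 -0.0043 -1.    ] F [-0.0457 -0.4122  0.8845] M [ 0.0034 -0.0387 -0.0054] op 0.001479322006707516 q [-0.6662  0.2339  1.9177 -0.0001  0.983   0.5711]
```

View pics/s3.png

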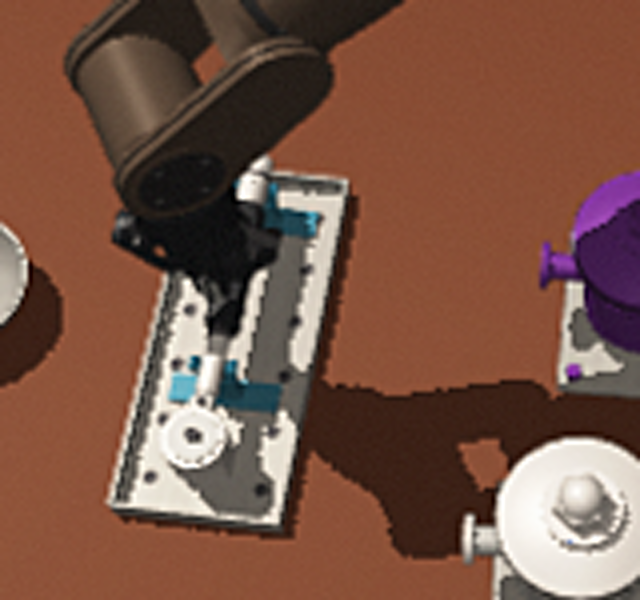

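View pics/t3.png

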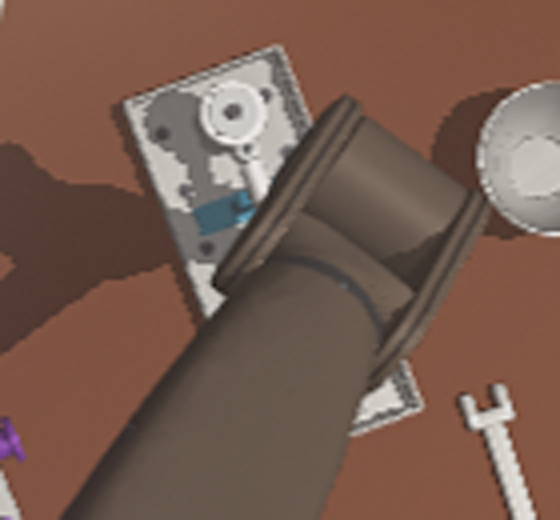

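```bash
python3 - <<'E'
from h import *
d=cam('scene');P=pts(d);np.savez('s4.npz',**d)
U=np.array([.9446,.3272]);C=np.array([.516,-.2708])
q=P[...,:2]-C;tx=q@U;ty=q@np.array([-U[1],U[0]])
print('rows: pix, tx,ty,z,val')
for v in range(180,216,2):
    print(v,' '.join(f"{u}:({tx[v,u]*1e3:.0f},{ty[v,u]*1e3:.0f},{P[v,u,2]*1e3:.0f};{d['pixels'][v,u].max()})" for u in range(186,210,2)))
E
```

```text
rows: pix, tx,ty,z,val
180 186:(30,7,235;17) 188:(30,13,237;18) 190:(28,18,235;20) 192:(22,20,225;15) 194:(557,325,1248;15) 196:(6,23,196;14) 198:(5,29,196;16) 200:(4,34,195;15) 202:(1,39,191;35) 204:(-0,44,189;38) 206:(-3,49,185;46) 208:(-5,55,184;48)
182 186:(31,5,225;17) 188:(30,10,224;18) 190:(29,16,223;18) 192:(13,13,195;18) 194:(8,16,187;17) 196:(5,20,181;18) 198:(5,26,182;19) 200:(-14,23,149;16) 202:(-1,36,174;41) 204:(-1,42,176;36) 206:(1,49,181;16) 208:(0,55,181;17)
184 186:(12,-9,175;17) 188:(4,-7,162;17) 190:(15,5,184;19) 192:(15,11,185;21) 194:(10,15,177;14) 196:(3,17,166;21) 198:(-8,17,144;21) 200:(-9,23,144;19) 202:(-0,34,163;30) 204:(5,43,174;23) 206:(8,51,181;17) 208:(7,56,181;14)
186 186:(12,-12,162;16) 188:(10,-7,159;15) 190:(-3,-8,135;21) 192:(11,7,164;14) 194:(11,13,166;16) 196:(-3,12,141;21) 198:(-3,18,142;22) 200:(3,27,155;17) 202:(7,36,165;15) 204:(5,41,162;8) 206:(9,49,171;48) 208:(-80,12,-2;83)
188 186:(4,-19,134;50) 188:(7,-11,140;6) 190:(6,-5,139;13) 192:(7,2,143;16) 194:(13,12,157;16) 196:(1,11,134;15) 198:(6,20,145;18) 200:(7,28,151;13) 202:(7,34,151;11) 
[... 2268 characters left out ...]
7) 206:(3,22,0;96) 208:(3,28,1;99)
210 186:(20,-41,4;187) 188:(44,-18,62;109) 190:(43,-12,59;166) 192:(46,-3,69;255) 194:(43,2,65;191) 196:(40,7,60;86) 198:(41,13,62;119) 200:(12,3,-2;244) 202:(13,11,2;76) 204:(12,17,3;98) 206:(10,23,-2;95) 208:(9,30,-0;98)
212 186:(27,-40,3;231) 188:(49,-18,57;74) 190:(52,-9,65;232) 192:(52,-2,67;253) 194:(51,3,66;165) 196:(45,7,56;96) 198:(46,14,59;105) 200:(20,5,0;216) 202:(20,12,2;90) 204:(18,18,-1;98) 206:(18,25,1;96) 208:(16,31,-1;100)
214 186:(37,-36,10;200) 188:(35,-30,8;195) 190:(57,-9,62;255) 192:(60,0,72;240) 194:(57,4,64;132) 196:(51,7,52;55) 198:(44,10,38;54) 200:(28,7,2;213) 202:(27,14,2;93) 204:(26,20,2;98) 206:(23,25,-3;102) 208:(23,32,-2;98)
```

Request:
jog_arm(deltas=[[[0, 0, 0], [0, -0.03, 0], 0.0], [[0, 0, 0], [0, -0.06, 0], 0.0], [[0, 0, 0], [0, -0.09, 0], 0.0], [[0, 0, 0], [0, -0.09, 0], 0.0], [[0, 0, 0], [0, -0.09, 0], 0.0]])

```text
time: 3.6
eef_pos: [0.5121, -0.2742, 0.1483]
tcp_rot: [0.115, -0.695, 0.7, -0.12]
contact_force: [-1.0, -0.5, -0.2]
opening: 0.003
```

```bash
python3 - <<'E'
from h import *
s=st()
d=cam('scene');P=pts(d);np.savez('s5.npz',**d)
cv2.imwrite('pics/s5.png',cv2.resize(d['pixels'][130:240,150:260],None,fx=5,fy=5,interpolation=cv2.INTER_CUBIC))
T=d['T'];p=T[:3,:3].T@(s['eef_pos']-T[:3,3]);print('TCP pix',d['cx']+d['fx']*p[0]/-p[2],d['cy']-d['fy']*p[1]/-p[2])
E
```

```text
t 3.6 pos [ 0.5121 -0.2742  0.1483] yaw 0.3337 ydown [ 0.0072 -0.0058 -1.    ] F [-0.9687 -0.4616 -0.2214] M [-0.0197  0.0246 -0.0188] op 0.003410607785579851 q [-0.6661  0.1211  1.8635 -0.0001  1.1478  0.571 ]
TCP pix 191.26488125329897 183.68808633555648
```

View pics/s5.png

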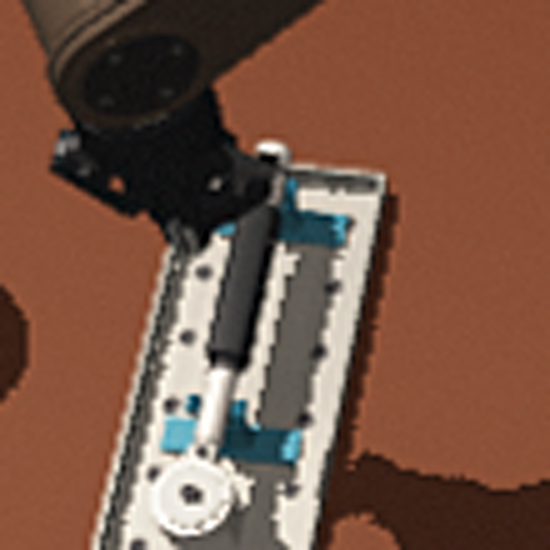

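```bash
python3 - <<'E'
from h import *
d=dict(np.load('s5.npz'));P=pts(d);T=d['T']
for z in (.148,.16,.17,.18,.19):
    p=T[:3,:3].T@(np.array([.5121,-.2742,z])-T[:3,3]);print(z,d['cx']+d['fx']*p[0]/-p[2],d['cy']-d['fy']*p[1]/-p[2])
for v in range(166,184):
    print(v,' '.join(f"{u}:({P[v,u,0]*1e3:.0f},{P[v,u,1]*1e3:.0f},{P[v,u,2]*1e3:.0f};{d['pixels'][v,u].max()})" for u in range(178,200,2)))
E
```

```text
0.148 191.26881738323098 183.74067332021497
0.16 190.52849976123287 181.809825127714
0.17 189.9015777860045 180.1747280737742
0.18 189.2653579037227 178.51538082438498
0.19 188.61963172255824 176.83123986555313
166 178:(545,-259,312;15) 180:(542,-256,309;17) 182:(523,-271,270;16) 184:(527,-258,285;16) 186:(524,-254,284;21) 188:(519,-252,278;16) 190:(514,-250,272;16) 192:(513,-244,275;82) 194:(495,-257,238;48) 196:(495,-249,244;30) 198:(502,-234,266;49)
167 178:(534,-275,277;16) 180:(526,-277,264;15) 182:(523,-273,262;20) 184:(529,-258,282;17) 186:(526,-254,281;17) 188:(520,-253,274;15) 190:(516,-250,269;12) 192:(512,-246,267;88) 194:(496,-257,234;12) 196:(502,-243,254;21) 198:(507,-230,271;45)
168 178:(531,-280,264;18) 180:(528,-276,263;16) 182:(521,-276,252;13) 184:(526,-263,269;19) 186:(525,-256,273;15) 188:(519,-255,266;13) 190:(516,-251,264;13) 192:(501,-261,233;13) 194:(499,-254,236;17) 196:(504,-242,251;25) 198:(508,-230,267;39)
169 178:(532,-281,259;18) 180:(529,-276,260;14) 182:(523,-275,251;19) 184:(526,-264,264;18) 186:(524,-259,263;17) 188:(522,-254,265;17) 190:(506,-264,2
[... 2797 characters left out ...]
-387,-1;140) 180:(464,-379,2;140) 182:(459,-375,-2;172) 184:(464,-360,18;72) 186:(454,-362,-0;82) 188:(523,-271,185;142) 190:(520,-266,183;208) 192:(446,-343,2;226) 194:(443,-336,4;215) 196:(466,-301,68;55) 198:(465,-293,74;66)
182 178:(469,-385,-2;139) 180:(466,-378,0;139) 182:(463,-373,-1;171) 184:(467,-358,17;95) 186:(459,-358,5;95) 188:(454,-355,-1;186) 190:(451,-348,0;229) 192:(451,-338,7;225) 194:(448,-332,8;207) 196:(472,-296,75;67) 198:(470,-290,77;66)
183 178:(473,-382,1;142) 180:(470,-375,2;139) 182:(467,-369,2;163) 184:(467,-360,10;102) 186:(462,-356,4;87) 188:(460,-349,5;237) 190:(458,-342,9;129) 192:(453,-338,4;196) 194:(446,-337,-8;205) 196:(474,-296,73;78) 198:(470,-291,70;63)
```

The shut fingertips show at about (188,181). Depth puts them near z 0.181, while the reported TCP is at z 0.148. So the fingers really end about 33 mm above the reported TCP, and they closed just above the grip. The wrench is undisturbed. I'll correct for this offset and retry.

Request:
jog_arm(deltas=[[[0, 0, 0], [0, 0.0, 0], 1.0], [[0, 0, 0], [0, 0, 0], 1.0], [[0, 0, 0], [0, 0, 0], 1.0], [[0, 0, 0], [0, 0, 0], 1.0], [[0, 0, 0], [0, 0, 0], 1.0], [[0, 0, 0], [0, 0, 0], 1.0], [[0, 0, 0], [0, 0, 0], 1.0], [[0, 0, 0], [0, 0, 0], 1.0]])

```text
time: 4.32
eef_pos: [0.5109, -0.2733, 0.146]
tcp_rot: [0.116, -0.696, 0.699, -0.119]
contact_force: [0.3, -1.4, -0.7]
opening: 1.001
```

```bash
python3 - <<'E'
from h import *
s=st();goto([.5105,-.273,.012],.334)
E
```

```text
t 4.3167 pos [ 0.5109 -0.2733  0.146 ] yaw 0.3336 ydown [ 0.0039 -0.0031 -1.    ] F [ 0.344  -1.4151 -0.6693] M [-0.0067 -0.0011  0.0374] op 1.0006146757258532 q [-0.6662  0.1229  1.8659 -0.0001  1.1478  0.571 ]
rot [-0.0042 -0.0004 -0.0026] shift [ 0.0006  0.134  -0.001 ] len 0.134041954018372 pos [ 0.5109 -0.2733  0.146 ] yaw 0.3336351006972575
```

Request:
jog_arm(deltas=[[[-0.004, 0, -0.002], [0, 0.03, 0], 1.0], [[-0.004, 0, -0.002], [0, 0.06, -0.001], 1.0], [[-0.004, 0, -0.002], [0, 0.085, -0.001], 1.0], [[-0.004, 0, -0.002], [0, 0.1, -0.001], 1.0], [[-0.004, 0, -0.002], [0, 0.112, -0.001], 1.0], [[-0.004, 0, -0.002], [0, 0.122, -0.001], 1.0], [[-0.004, 0, -0.002], [0, 0.13, -0.001], 1.0], [[-0.004, 0, -0.002], [0, 0.134, -0.001], 1.0], [[-0.004, 0, -0.002], [0, 0.134, -0.001], 1.0]])

```text
time: 5.07
eef_pos: [0.511, -0.2727, 0.0116]
tcp_rot: [-0.117, 0.697, -0.697, 0.117]
contact_force: [-1.0, -0.3, 0.2]
opening: 1.003
```

```bash
python3 - <<'E'
from h import *
s=st()
d=cam('scene');P=pts(d);np.savez('s6.npz',**d)
cv2.imwrite('pics/s6.png',cv2.resize(d['pixels'][130:240,150:260],None,fx=5,fy=5,interpolation=cv2.INTER_CUBIC))
E
```

```text
t 5.0667 pos [ 0.511  -0.2727  0.0116] yaw 0.3335 ydown [ 0.0002  0.0003 -1.    ] F [-0.9979 -0.2536  0.2182] M [ 0.0094 -0.0228 -0.0097] op 1.0027178716629714 q [-0.6655  0.3026  1.9317  0.0005  0.9073  0.5714]
```

View pics/s6.png

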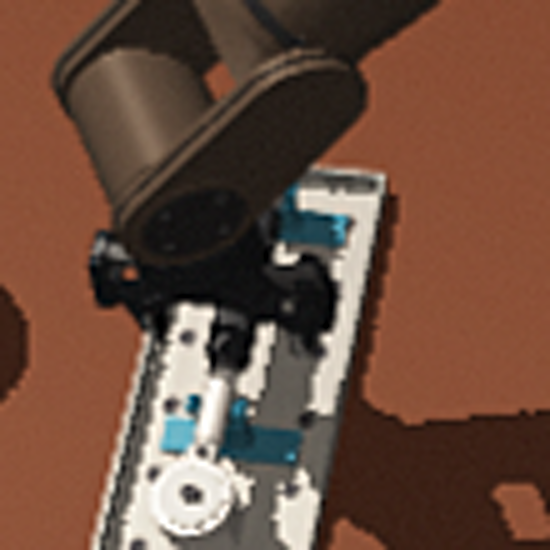

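The fingers, at crop (150,310) and (310,340), straddle the grip at (228,345) and sit lower than before. I'll close on it.

Request:
jog_arm(deltas=[[[0, 0, 0], [0, 0.0, 0], 0.0], [[0, 0, 0], [0, 0, 0], 0.0], [[0, 0, 0], [0, 0, 0], 0.0], [[0, 0, 0], [0, 0, 0], 0.0], [[0, 0, 0], [0, 0, 0], 0.0], [[0, 0, 0], [0, 0, 0], 0.0], [[0, 0, 0], [0, 0, 0], 0.0], [[0, 0, 0], [0, 0, 0], 0.0]], force=80)

```text
time: 5.78
eef_pos: [0.5116, -0.2725, 0.0131]
tcp_rot: [-0.117, 0.697, -0.697, 0.118]
contact_force: [-2.1, 3.1, 5.8]
opening: 0.294
```

```bash
python3 - <<'E'
from h import *
s=st()
E
```

```text
t 5.7833 pos [ 0.5116 -0.2725  0.0131] yaw 0.3336 ydown [ 0.001   0.0006 -1.    ] F [-2.0578  3.1499  5.804 ] M [0.5436 0.1956 0.0374] op 0.29428424702831063 q [-0.665   0.3008  1.9309  0.0014  0.9095  0.5714]
```

Request:
jog_arm(deltas=[[[0, 0, 0], [0, -0.01, 0], 0.0], [[0, 0, 0], [0, -0.03, 0], 0.0], [[0, 0, 0], [0, -0.06, 0], 0.0], [[0, 0, 0], [0, -0.095, 0], 0.0], [[0, 0, 0], [0, -0.13, 0], 0.0], [[0, 0, 0], [0, -0.165, 0], 0.0], [[0, 0, 0], [0, -0.195, 0], 0.0], [[0, 0, 0], [0, -0.21, 0], 0.0], [[0, 0, 0], [0, -0.21, 0], 0.0]], force=100)

```text
time: 6.53
eef_pos: [0.5129, -0.2741, 0.2278]
tcp_rot: [0.115, -0.695, 0.699, -0.12]
contact_force: [0.4, -0.2, -5.8]
opening: 0.285
```

```bash
python3 - <<'E'
from h import *
s=st()
c=np.array([.5705,.0678]);psi=2.249
tgt=c-.119*np.array([np.cos(psi),np.sin(psi)]);print(tgt)
goto([*tgt,.225],psi)
d=cam('scene');P=pts(d);np.savez('s7.npz',**d)
cv2.imwrite('pics/s7.png',cv2.resize(d['pixels'][130:240,120:260],None,fx=5,fy=5,interpolation=cv2.INTER_CUBIC))
E
```

```text
t 6.5333 pos [ 0.5129 -0.2741  0.2278] yaw 0.3335 ydown [ 0.0074 -0.0051 -1.    ] F [ 0.3943 -0.2303 -5.7552] M [-0.0408 -0.027   0.0303] op 0.2854622580022712 q [-0.6655  0.0538  1.7864  0.0006  1.2925  0.5716]
[ 0.6452 -0.0249]
rot [-0.0099 -1.9155  0.0033] shift [-0.2066  0.0025 -0.1923] len 0.2822119818651922 pos [ 0.5129 -0.2741  0.2278] yaw 0.333535455556789
```

View pics/s7.png

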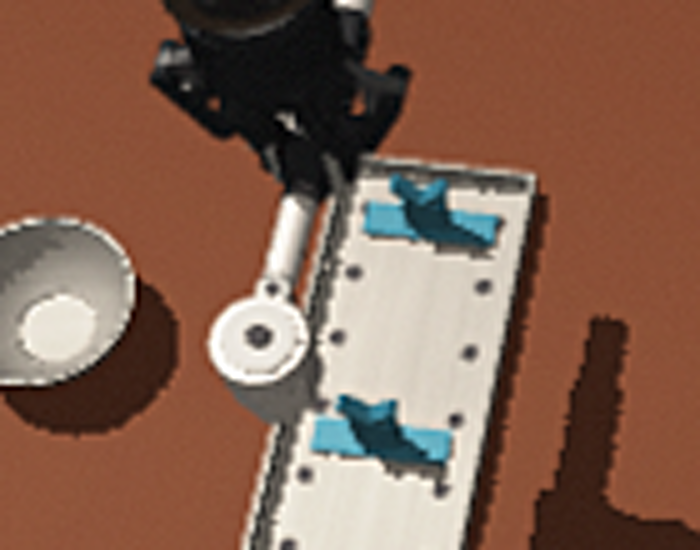

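The wrench is lifted level; the head is at crop (258,337), i.e. pixel (171.6,197.4). Next I'll carry and turn it to hover over the nut.

Request:
jog_arm(deltas=[[[0, -0.1, 0], [-0.013, 0, -0.012], 0.0], [[-0.001, -0.21, 0], [-0.026, 0, -0.024], 0.0], [[-0.001, -0.32, 0], [-0.039, 0, -0.036], 0.0], [[-0.002, -0.43, 0], [-0.052, 0, -0.048], 0.0], [[-0.002, -0.54, 0], [-0.065, 0, -0.06], 0.0], [[-0.003, -0.65, 0], [-0.078, 0, -0.072], 0.0], [[-0.004, -0.76, 0], [-0.091, 0, -0.084], 0.0], [[-0.004, -0.87, 0.001], [-0.104, 0, -0.096], 0.0], [[-0.005, -0.98, 0.001], [-0.117, 0, -0.108], 0.0], [[-0.005, -1.09, 0.002], [-0.13, 0, -0.12], 0.0]])

```text
time: 7.42
eef_pos: [0.5937, -0.1159, 0.2199]
tcp_rot: [-0.464, 0.537, -0.532, 0.463]
contact_force: [0.4, -0.8, -4.8]
opening: 0.284
```

```bash
python3 - <<'E'
from h import *
s=st()
goto([.6452,-.0249,.225],2.249)
E
```

```text
t 7.4167 pos [ 0.5937 -0.1159  0.2199] yaw 1.4289 ydown [-0.0057  0.0048 -1.    ] F [ 0.3895 -0.7589 -4.8199] M [-0.0343  0.0044 -0.0332] op 0.28394731198442497 q [-0.3616  0.1213  1.7286  0.0026  1.2988 -0.2204]
rot [ 0.0044 -0.8201 -0.0063] shift [-0.0974 -0.005   0.0381] len 0.10472376105085297 pos [ 0.5937 -0.1159  0.2199] yaw 1.4288630020629818
```

Request:
jog_arm(deltas=[[[0, -0.11, 0], [-0.013, 0, 0.005], 0.0], [[0.001, -0.22, -0.001], [-0.026, -0.001, 0.01], 0.0], [[0.002, -0.33, -0.002], [-0.039, -0.002, 0.015], 0.0], [[0.002, -0.44, -0.003], [-0.052, -0.003, 0.02], 0.0], [[0.003, -0.55, -0.004], [-0.065, -0.004, 0.025], 0.0], [[0.004, -0.66, -0.005], [-0.08, -0.005, 0.031], 0.0], [[0.004, -0.77, -0.006], [-0.092, -0.005, 0.036], 0.0], [[0.004, -0.82, -0.006], [-0.0974, -0.005, 0.038], 0.0], [[0.004, -0.82, -0.006], [-0.0974, -0.005, 0.038], 0.0], [[0.004, -0.82, -0.006], [-0.0974, -0.005, 0.038], 0.0]])

```text
time: 8.25
eef_pos: [0.6434, -0.0246, 0.2212]
tcp_rot: [0.638, -0.308, 0.303, -0.637]
contact_force: [0.3, -0.4, -4.8]
opening: 0.279
```

```bash
python3 - <<'E'
from h import *
s=st()
for n in('scene','top'):
    d=cam(n);np.savez(n+'8.npz',**d)
    b=(240,180) if n=='scene' else (190,110)
    cv2.imwrite('pics/%s8.png'%n,cv2.resize(d['pixels'][b[1]:b[1]+110,b[0]:b[0]+110],None,fx=5,fy=5,interpolation=cv2.INTER_CUBIC))
E
```

```text
t 8.25 pos [ 0.6434 -0.0246  0.2212] yaw 2.248 ydown [-0.0064  0.0008 -1.    ] F [ 0.3157 -0.4319 -4.8357] M [-0.0077 -0.0048 -0.0111] op 0.2793824018237063 q [-0.1954  0.2063  1.6298 -0.0005  1.3119 -0.8724]
```

View pics/scene8.png

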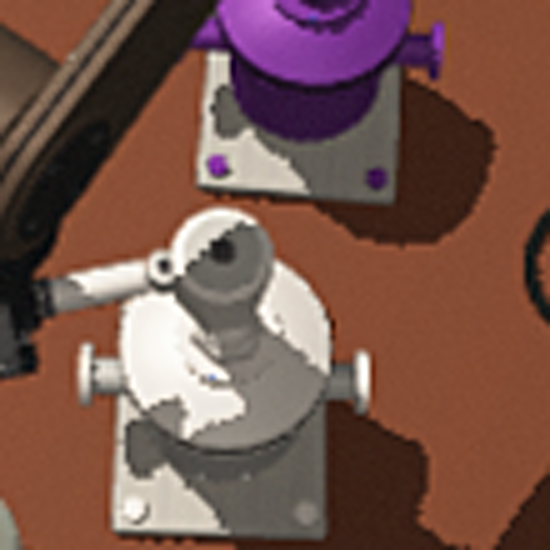

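View pics/top8.png

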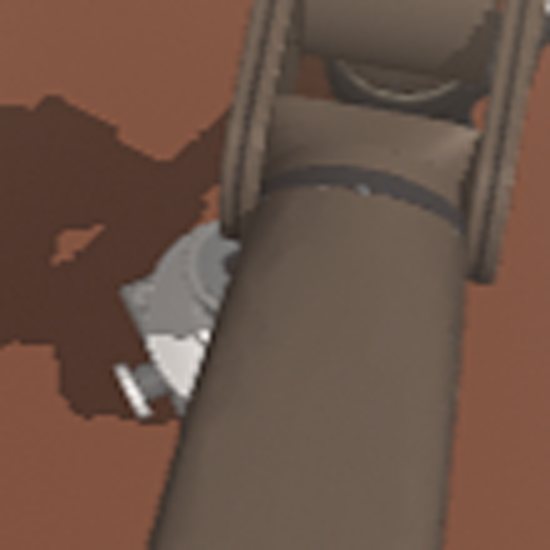

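```bash
python3 - <<'E'
from h import *
def head(f,ztop,box):
    d=dict(np.load(f));P=pts(d);u0,v0,u1,v1=box
    g=cv2.resize(cv2.cvtColor(d['pixels'],cv2.COLOR_BGR2GRAY)[v0:v1,u0:u1],None,fx=8,fy=8,interpolation=cv2.INTER_CUBIC)
    sub=np.zeros(g.shape,bool)
    m=np.zeros(P.shape[:2],np.uint8);s=(P[...,2]>ztop-.006)&(P[...,2]<ztop+.02);m[s]=1;m[:v0]=0;m[v1:]=0;m[:,:u0]=0;m[:,u1:]=0
    m2=cv2.morphologyEx(m,cv2.MORPH_OPEN,cv2.getStructuringElement(cv2.MORPH_ELLIPSE,(9,9)))
    c=max(cv2.findContours(m2,cv2.RETR_EXTERNAL,cv2.CHAIN_APPROX_NONE)[0],key=cv2.contourArea)[:,0]
    W=onplane(d,c,ztop)[:,:2].astype(np.float32)
    print(f,'disc',cv2.minEnclosingCircle(W),'med z',np.median(P[m2>0][:,2]))
    cen=P[m2>0][:,:2].mean(0)
    # dark hole near centre
    v,u=np.argwhere(m2>0).mean(0);u,v=int(round(u)),int(round(v))
    G=cv2.cvtColor(d['pixels'],cv2.COLOR_BGR2GRAY)[v-5:v+6,u-5:u+6].astype(float)
    w=np.clip(80-G,0,None);vv,uu=np.mgrid[v-5:v+6,u-5:u+6]
    hc=((uu*w).sum()/w.sum(),(vv*w).sum()/w.sum());print('hole px',hc,onplane(d,hc,ztop)[0],'mean pts',cen)
head('scene0.npz',.071,(172,215,205,245))
head('top0.npz',.071,(325,145,352,172))
head('s7.npz',.286,(155,180,195,215))
head('scene8.npz',.279,(265,215,300,250))
E
```

```text
scene0.npz disc ((0.6199601888656616, -0.23696176707744598), 0.024870552122592926) med z 0.07094384758593286
hole px (np.float64(188.0952380952381), np.float64(228.47619047619048)) [ 0.6198 -0.2364  0.071 ] mean pts [ 0.6193 -0.237 ]
top0.npz disc ((0.6212599873542786, -0.23395876586437225), 0.025129564106464386) med z 0.07180215989668337
hole px (np.float64(nan), np.float64(nan)) [nan nan nan] mean pts [ 0.6229 -0.2338]
s7.npz disc ((0.622737467288971, -0.23623374104499817), 0.025484461337327957) med z 0.28561032733841285
hole px (np.float64(171.92708333333334), np.float64(196.79166666666666)) [ 0.6203 -0.2371  0.286 ] mean pts [ 0.622 -0.237]
scene8.npz disc ((0.5736159086227417, 0.06394098699092865), 0.025317056104540825) med z 0.27805119460128525
hole px (np.float64(283.9576923076923), np.float64(229.66410256410256)) [0.5719 0.0613 0.279 ] mean pts [0.5731 0.0636]<stdin>:16: RuntimeWarning: invalid value encountered in scalar divide
```

```bash
python3 - <<'E'
from h import *
goto([.6404,-.0217,.183],2.249)
E
```

```text
rot [ 0.0029 -0.0017 -0.0029] shift [-0.0049  0.0397 -0.0004] len 0.0400514809754572 pos [ 0.644  -0.0253  0.2227] yaw 2.2472748142376506
```

Request:
jog_arm(deltas=[[[0.003, -0.002, -0.003], [-0.005, 0.0, 0], 0.0], [[0.003, -0.002, -0.003], [-0.005, 0.01, 0], 0.0], [[0.003, -0.002, -0.003], [-0.005, 0.02, 0], 0.0], [[0.003, -0.002, -0.003], [-0.005, 0.03, 0], 0.0], [[0.003, -0.002, -0.003], [-0.005, 0.036, 0], 0.0], [[0.003, -0.002, -0.003], [-0.005, 0.036, 0], 0.0], [[0.003, -0.002, -0.003], [-0.005, 0.036, 0], 0.0]])

```text
time: 8.93
eef_pos: [0.6402, -0.0214, 0.1855]
tcp_rot: [0.638, -0.306, 0.305, -0.638]
contact_force: [-0.5, 0.1, -5.1]
opening: 0.284
```

```bash
python3 - <<'E'
from h import *
s=st()
goto([.6404,-.0217,.17],2.249)
d=cam('scene');np.savez('scene9.npz',**d)
b=(240,180);cv2.imwrite('pics/scene9.png',cv2.resize(d['pixels'][b[1]:b[1]+110,b[0]:b[0]+110],None,fx=5,fy=5,interpolation=cv2.INTER_CUBIC))
P=pts(d);z=s['eef_pos'][2]+.0469+.011;m=(P[...,2]>z-.007)&(P[...,2]<z+.012);m[:,:270]=0;m[:,305:]=0;m[:215]=0;m[265:]=0
m2=cv2.morphologyEx(m.astype(np.uint8),cv2.MORPH_OPEN,cv2.getStructuringElement(cv2.MORPH_ELLIPSE,(9,9)))
c=max(cv2.findContours(m2,cv2.RETR_EXTERNAL,cv2.CHAIN_APPROX_NONE)[0],key=cv2.contourArea)[:,0]
print(z,np.median(P[m2>0][:,2]),cv2.minEnclosingCircle(onplane(d,c,z)[:,:2].astype(np.float32)),P[m2>0].mean(0),onplane(d,np.argwhere(m2>0)[:,::-1],z).mean(0))
E
```

```text
t 8.9333 pos [ 0.6402 -0.0214  0.1855] yaw 2.2491 ydown [-0.0018  0.0004 -1.    ] F [-0.5263  0.1298 -5.1251] M [-0.0046  0.0158  0.0016] op 0.28438028142999233 q [-0.1916  0.2225  1.6767  0.      1.2442 -0.8698]
rot [ 0.0012  0.0001 -0.0014] shift [0.0004 0.0155 0.    ] len 0.015537564639951994 pos [ 0.6402 -0.0214  0.1855] yaw 2.249069342319666
0.24343213682139947 0.24200151877461162 ((0.5704885721206665, 0.06727462261915207), 0.024601250886917114) [0.5699 0.0673 0.2422] [0.5704 0.0675 0.2434]
```

View pics/scene9.png

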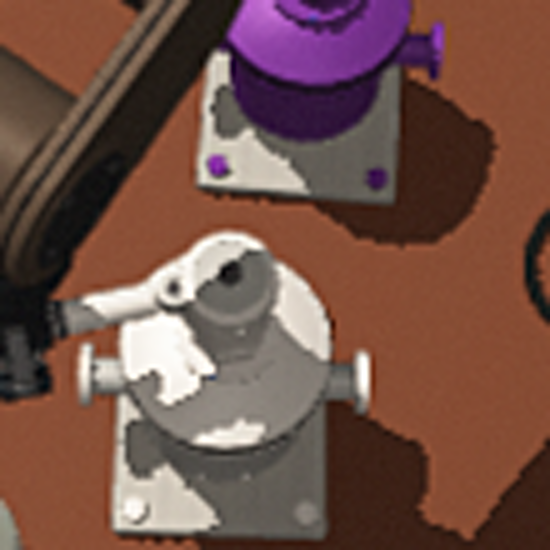

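The head at crop (228,275) is now centred over the nut within about 1 mm. I'll lower it gently.

Request:
jog_arm(deltas=[[[0.001, 0, -0.001], [0, 0.004, 0], 0.0], [[0.001, 0, -0.001], [0, 0.008, 0], 0.0], [[0.001, 0, -0.001], [0, 0.011, 0], 0.0], [[0.001, 0, -0.001], [0, 0.014, 0], 0.0], [[0.001, 0, -0.001], [0, 0.014, 0], 0.0]])

```text
time: 9.4
eef_pos: [0.6402, -0.0213, 0.1715]
tcp_rot: [-0.638, 0.305, -0.305, 0.638]
contact_force: [0.0, -0.3, -5.6]
opening: 0.286
```

```bash
python3 - <<'E'
from h import *
s=st()
E
```

```text
t 9.4 pos [ 0.6402 -0.0213  0.1715] yaw 2.2492 ydown [-0.0003  0.0002 -1.    ] F [ 0.0462 -0.3172 -5.6215] M [-0.0018 -0.0265  0.0078] op 0.2860135957519301 q [-0.1915  0.2335  1.6901  0.0002  1.2184 -0.87  ]
```

Request:
jog_arm(deltas=[[[0, 0, 0], [0, 0.002, 0], 0.0], [[0, 0, 0], [0, 0.004, 0], 0.0], [[0, 0, 0], [0, 0.005, 0], 0.0], [[0, 0, 0], [0, 0.005, 0], 0.0]])

```text
time: 9.73
eef_pos: [0.6405, -0.0215, 0.1663]
tcp_rot: [-0.638, 0.305, -0.305, 0.638]
contact_force: [1.0, -0.2, -4.2]
opening: 0.283
```

```bash
python3 - <<'E'
from h import *
s=st()
E
```

```text
t 9.7333 pos [ 0.6405 -0.0215  0.1663] yaw 2.2489 ydown [ 0.0005 -0.     -1.    ] F [ 0.9963 -0.1523 -4.232 ] M [-0.0707 -0.2288 -0.0572] op 0.28265149961311364 q [-0.1917  0.2381  1.6943  0.0001  1.2087 -0.8697]
```

Request:
jog_arm(deltas=[[[0, 0, 0], [0, 0.002, 0], 0.0], [[0, 0, 0], [0, 0.003, 0], 0.0], [[0, 0, 0], [0, 0.003, 0], 0.0]])

```text
time: 9.98
eef_pos: [0.6405, -0.0215, 0.163]
tcp_rot: [-0.638, 0.305, -0.305, 0.638]
contact_force: [2.2, -1.1, -4.6]
opening: 0.281
```

```bash
python3 - <<'E'
from h import *
s=st()
E
```

```text
t 9.9833 pos [ 0.6405 -0.0215  0.163 ] yaw 2.2487 ydown [ 0.0005 -0.0001 -1.    ] F [ 2.2071 -1.0542 -4.5726] M [-0.0654 -0.1548 -0.0864] op 0.28137956728920166 q [-0.1917  0.2411  1.697   0.      1.2029 -0.8696]
```

Request:
jog_arm(deltas=[[[0, 0, 0], [0.0005, 0.002, 0], 0.0], [[0, 0, 0], [0.0008, 0.004, 0], 0.0], [[0, 0, 0], [0.0008, 0.004, 0], 0.0]])

```text
time: 10.23
eef_pos: [0.6407, -0.0219, 0.1582]
tcp_rot: [-0.638, 0.306, -0.305, 0.638]
contact_force: [0.6, 1.3, -4.8]
opening: 0.288
```

```bash
python3 - <<'E'
from h import *
s=st()
E
```

```text
t 10.2333 pos [ 0.6407 -0.0219  0.1582] yaw 2.2482 ydown [-0.0004  0.0007 -1.    ] F [ 0.6272  1.3493 -4.7936] M [ 0.0408 -0.11   -0.0663] op 0.2879454013132259 q [-0.1925  0.2465  1.6997  0.0007  1.196  -0.8702]
```

Going down with little force. I'll continue to the flange.

Request:
jog_arm(deltas=[[[0, 0, 0], [0, 0.002, 0], 0.0], [[0, 0, 0], [0, 0.004, 0], 0.0], [[0, 0, 0], [0, 0.004, 0], 0.0]])

```text
time: 10.48
eef_pos: [0.641, -0.0217, 0.1554]
tcp_rot: [-0.637, 0.306, -0.305, 0.638]
contact_force: [0.4, -0.2, 0.2]
opening: 0.285
```

```bash
python3 - <<'E'
from h import *
s=st()
E
```

```text
t 10.4833 pos [ 0.641  -0.0217  0.1554] yaw 2.2481 ydown [ 0.0002  0.0015 -1.    ] F [ 0.388  -0.1807  0.1918] M [0.3905 0.3556 0.0038] op 0.2847212826164212 q [-0.1925  0.2494  1.7014  0.0016  1.1909 -0.8704]
```

```bash
cat >> h.py <<'E'
C=np.array([.5686,.0683]);L=.1155
def tq(nxt=None,z=.155):
    s=st();p=s['eef_pos'];F=s['contact_force'];M=s['wrist_torque'];psi=yawof(s)
    d=np.array([np.cos(psi),np.sin(psi)]);t=np.array([-d[1],d[0]])
    piv=p[:2]+(L-.03)*d;r=p[:2]-piv
    print('Ft(ccw+ on tool at hand)',F[:2]@t,'Frad',F[:2]@d,'Mpiv(no Mz)',r[0]*F[1]-r[1]*F[0],'+Mz',r[0]*F[1]-r[1]*F[0]+M[2],'socket',p[:2]+L*d,'q6',s['qpos'][5])
    if nxt is not None:
        for a in np.atleast_1d(nxt):
            dd=np.array([np.cos(psi-a),np.sin(psi-a)]);print('th',a);goto([*(C-L*dd),z],psi-a)
E
python3 - <<'E'
from h import *
tq([.03,.06])
E
```

```text
t 10.4833 pos [ 0.641  -0.0217  0.1554] yaw 2.2481 ydown [ 0.0002  0.0015 -1.    ] F [ 0.388  -0.1807  0.1918] M [0.3905 0.3556 0.0038] op 0.2847212826164212 q [-0.1925  0.2494  1.7014  0.0016  1.1909 -0.8704]
Ft(ccw+ on tool at hand) -0.1891694832893357 Frad -0.38397886088189265 Mpiv(no Mz) 0.0161739908212382 +Mz 0.01994927155001238 socket [0.5687 0.0683] q6 -0.8703739854614406
th 0.03
rot [-0.0011  0.03   -0.0011] shift [-0.0001  0.0004 -0.0035] len 0.003532556258521535 pos [ 0.641  -0.0217  0.1554] yaw 2.248059818006571
th 0.06
rot [-0.0011  0.06   -0.0011] shift [-0.0002  0.0004 -0.007 ] len 0.006984383693644483 pos [ 0.641  -0.0217  0.1554] yaw 2.248059818006571
```

Request:
jog_arm(deltas=[[[-0.001, 0.02, -0.001], [0, 0.0003, -0.0023], 0.0], [[-0.001, 0.04, -0.001], [-0.0001, 0.0003, -0.0046], 0.0], [[-0.001, 0.06, -0.001], [-0.0002, 0.0003, -0.007], 0.0], [[-0.001, 0.06, -0.001], [-0.0002, 0.0003, -0.007], 0.0]])

```text
time: 10.82
eef_pos: [0.6355, -0.0261, 0.1557]
tcp_rot: [-0.628, 0.325, -0.325, 0.628]
contact_force: [0.0, 0.7, -0.3]
opening: 0.287
```

```bash
python3 - <<'E'
from h import *
tq([.03,.06])
E
```

```text
t 10.8167 pos [ 0.6355 -0.0261  0.1557] yaw 2.186 ydown [ 0.0011  0.0004 -1.    ] F [ 0.0197  0.6715 -0.3072] M [ 0.4008  0.0969 -0.0946] op 0.28667846283717285 q [-0.2007  0.2373  1.7155  0.0007  1.1878 -0.8161]
Ft(ccw+ on tool at hand) -0.4035984463778372 Frad 0.5370689857002289 Mpiv(no Mz) 0.03450766716530509 +Mz -0.06008004097773035 socket [0.5689 0.0682] q6 -0.8161002484236596
th 0.03
rot [-0.0012  0.03    0.0003] shift [-0.0003  0.0006 -0.0036] len 0.0036999799047426423 pos [ 0.6355 -0.0261  0.1557] yaw 2.1859512701071937
th 0.06
rot [-0.0012  0.06    0.0003] shift [-0.0004  0.0006 -0.0071] len 0.007135802136642935 pos [ 0.6355 -0.0261  0.1557] yaw 2.1859512701071937
```

Request:
jog_arm(deltas=[[[-0.001, 0.02, 0], [-0.0002, 0.0004, -0.0024], 0.0], [[-0.001, 0.04, 0], [-0.0003, 0.0004, -0.0047], 0.0], [[-0.001, 0.05, 0], [-0.0004, 0.0004, -0.0059], 0.0], [[-0.001, 0.05, 0], [-0.0004, 0.0004, -0.0059], 0.0]])

```text
time: 11.15
eef_pos: [0.6311, -0.0291, 0.1558]
tcp_rot: [-0.619, 0.34, -0.342, 0.62]
contact_force: [3.8, 0.6, -0.4]
opening: 0.287
```

```bash
python3 - <<'E'
from h import *
tq([.03,.06])
E
```

```text
t 11.15 pos [ 0.6311 -0.0291  0.1558] yaw 2.136 ydown [ 0.0027 -0.     -1.    ] F [ 3.7587  0.613  -0.3663] M [ 0.6179 -0.2668  0.3737] op 0.28712593101428524 q [-0.2067  0.2272  1.7274  0.0006  1.1844 -0.7722]
Ft(ccw+ on tool at hand) -3.5023506245177245 Frad -1.4955928773851728 Mpiv(no Mz) 0.2994509783962655 +Mz 0.6731358752446799 socket [0.5693 0.0685] q6 -0.772163621044006
th 0.03
rot [-0.0023  0.03    0.0014] shift [-0.0003  0.0008 -0.0041] len 0.004184724927560008 pos [ 0.6311 -0.0291  0.1558] yaw 2.136047050571869
th 0.06
rot [-0.0023  0.06    0.0014] shift [-0.0004  0.0008 -0.0076] len 0.007616500725646586 pos [ 0.6311 -0.0291  0.1558] yaw 2.136047050571869
```

Request:
jog_arm(deltas=[[[-0.001, 0.015, 0.001], [-0.0002, 0.0004, -0.002], 0.0], [[-0.002, 0.03, 0.001], [-0.0003, 0.0004, -0.004], 0.0], [[-0.002, 0.03, 0.001], [-0.0003, 0.0004, -0.004], 0.0]])

```text
time: 11.4
eef_pos: [0.6281, -0.0309, 0.1558]
tcp_rot: [-0.614, 0.349, -0.351, 0.615]
contact_force: [4.2, 1.3, 0.1]
opening: 0.288
```

```bash
python3 - <<'E'
from h import *
tq([.03,.06])
E
```

```text
t 11.4 pos [ 0.6281 -0.0309  0.1558] yaw 2.1052 ydown [ 0.0025 -0.0001 -1.    ] F [4.2036 1.2862 0.08  ] M [ 0.5879 -0.5514  0.4958] op 0.28797715349427216 q [-0.2105  0.2211  1.7346  0.0005  1.1834 -0.7451]
Ft(ccw+ on tool at hand) -4.272545476941511 Frad -1.0342532586891682 Mpiv(no Mz) 0.36530263827849924 +Mz 0.8611075496458156 socket [0.5693 0.0685] q6 -0.7450830062446737
th 0.03
rot [-0.0021  0.03    0.0013] shift [-0.0002  0.0008 -0.0042] len 0.004262662740152047 pos [ 0.6281 -0.0309  0.1558] yaw 2.1052399773153256
th 0.06
rot [-0.0022  0.06    0.0013] shift [-0.0004  0.0008 -0.0076] len 0.007694804933000029 pos [ 0.6281 -0.0309  0.1558] yaw 2.1052399773153256
```

Request:
jog_arm(deltas=[[[-0.001, 0.015, 0.001], [-0.0002, 0.0004, -0.0022], 0.0], [[-0.002, 0.03, 0.001], [-0.0003, 0.0004, -0.004], 0.0], [[-0.002, 0.04, 0.001], [-0.0004, 0.0004, -0.0051], 0.0], [[-0.002, 0.04, 0.001], [-0.0004, 0.0004, -0.0051], 0.0]])

```text
time: 11.73
eef_pos: [0.624, -0.0333, 0.1557]
tcp_rot: [-0.607, 0.362, -0.363, 0.607]
contact_force: [4.5, 1.3, 0.2]
opening: 0.286
```

```bash
python3 - <<'E'
from h import *
tq([.04])
E
```

```text
t 11.7333 pos [ 0.624  -0.0333  0.1557] yaw 2.064 ydown [ 0.0019 -0.0002 -1.    ] F [4.5079 1.2996 0.1909] M [ 0.6442 -0.7023  0.4215] op 0.2856233978057588 q [-0.2155  0.2129  1.7444  0.0002  1.1824 -0.7089]
Ft(ccw+ on tool at hand) -4.585845982968591 Frad -0.9897584220139672 Mpiv(no Mz) 0.39208983154381455 +Mz 0.8135636320519989 socket [0.5693 0.0685] q6 -0.7088719355744797
th 0.04
rot [-0.0016  0.04    0.0011] shift [-0.0003  0.0007 -0.0053] len 0.005349169561253849 pos [ 0.624  -0.0333  0.1557] yaw 2.0640439940213513
```

Request:
jog_arm(deltas=[[[-0.001, 0.015, 0.001], [-0.0002, 0.0004, -0.0022], 0.0], [[-0.002, 0.03, 0.001], [-0.0003, 0.0004, -0.004], 0.0], [[-0.002, 0.04, 0.001], [-0.0004, 0.0004, -0.0053], 0.0], [[-0.002, 0.04, 0.001], [-0.0004, 0.0004, -0.0053], 0.0]])

```text
time: 12.07
eef_pos: [0.6197, -0.0355, 0.1557]
tcp_rot: [-0.599, 0.375, -0.376, 0.6]
contact_force: [5.5, 1.8, -0.7]
opening: 0.282
```

```bash
python3 - <<'E'
from h import *
tq([.04])
E
```

```text
t 12.0667 pos [ 0.6197 -0.0355  0.1557] yaw 2.0228 ydown [ 0.0018 -0.     -1.    ] F [ 5.4861  1.8341 -0.7412] M [ 0.7654 -0.8102  0.3623] op 0.28246755940544105 q [-0.2206  0.2042  1.7547  0.0004  1.181  -0.6727]
Ft(ccw+ on tool at hand) -5.73625692636696 Frad -0.7460625459073507 Mpiv(no Mz) 0.49044996720437506 +Mz 0.8527564233552711 socket [0.5693 0.0684] q6 -0.6727433792950526
th 0.04
rot [-0.0016  0.04    0.0008] shift [-0.0003  0.0007 -0.0053] len 0.00533865462764412 pos [ 0.6197 -0.0355  0.1557] yaw 2.0227587204797848
```

Request:
jog_arm(deltas=[[[-0.001, 0.015, 0.001], [-0.0002, 0.0003, -0.0022], 0.0], [[-0.002, 0.03, 0.001], [-0.0003, 0.0003, -0.004], 0.0], [[-0.002, 0.04, 0.001], [-0.0004, 0.0003, -0.0053], 0.0], [[-0.002, 0.04, 0.001], [-0.0004, 0.0003, -0.0053], 0.0]])

```text
time: 12.4
eef_pos: [0.6154, -0.0375, 0.1557]
tcp_rot: [-0.591, 0.387, -0.388, 0.592]
contact_force: [5.4, 2.1, -1.0]
opening: 0.285
```

```bash
python3 - <<'E'
from h import *
tq([.04])
E
```

```text
t 12.4 pos [ 0.6154 -0.0375  0.1557] yaw 1.9816 ydown [ 0.0018  0.0002 -1.    ] F [ 5.3998  2.0859 -1.049 ] M [ 0.7413 -0.8333  0.4684] op 0.28511998055847504 q [-0.2255  0.1952  1.7652  0.0007  1.1795 -0.6365]
Ft(ccw+ on tool at hand) -5.78353780924898 Frad -0.24383311331186938 Mpiv(no Mz) 0.4944924826907877 +Mz 0.9628621392503657 socket [0.5693 0.0684] q6 -0.6365273982186954
th 0.04
rot [-0.0018  0.04    0.0005] shift [-0.0002  0.0007 -0.0053] len 0.005340487513778634 pos [ 0.6154 -0.0375  0.1557] yaw 1.98156834046261
```

Request:
jog_arm(deltas=[[[-0.001, 0.015, 0], [-0.0001, 0.0003, -0.0022], 0.0], [[-0.002, 0.03, 0], [-0.0002, 0.0003, -0.0041], 0.0], [[-0.002, 0.03, 0], [-0.0002, 0.0003, -0.0041], 0.0]])

```text
time: 12.65
eef_pos: [0.6121, -0.0389, 0.1557]
tcp_rot: [-0.585, 0.396, -0.397, 0.586]
contact_force: [6.7, 2.0, 0.0]
opening: 0.284
```

```bash
python3 - <<'E'
from h import *
tq([.03])
E
```

```text
t 12.65 pos [ 0.6121 -0.0389  0.1557] yaw 1.9503 ydown [ 0.002  -0.0004 -1.    ] F [6.6886 1.9841 0.0278] M [ 0.7027 -0.8291  0.3954] op 0.2839104213120115 q [-0.2288  0.1881  1.7733  0.0001  1.1781 -0.6083]
Ft(ccw+ on tool at hand) -6.947757937745688 Frad -0.6348121914838744 Mpiv(no Mz) 0.5940333036772566 +Mz 0.9894794379024912 socket [0.5693 0.0684] q6 -0.6083378681385324
th 0.03
rot [-0.0017  0.03    0.0011] shift [-0.0002  0.0007 -0.0041] len 0.004198202582347316 pos [ 0.6121 -0.0389  0.1557] yaw 1.95027947566863
```

Request:
jog_arm(deltas=[[[-0.001, 0.015, 0.001], [-0.0001, 0.0003, -0.0022], 0.0], [[-0.002, 0.03, 0.001], [-0.0002, 0.0003, -0.0041], 0.0], [[-0.002, 0.03, 0.001], [-0.0002, 0.0003, -0.0041], 0.0]])

```text
time: 12.9
eef_pos: [0.6087, -0.0402, 0.1557]
tcp_rot: [-0.579, 0.405, -0.406, 0.579]
contact_force: [5.1, 1.7, -0.5]
opening: 0.284
```

```bash
python3 - <<'E'
from h import *
tq([.03])
E
```

```text
t 12.9 pos [ 0.6087 -0.0402  0.1557] yaw 1.9191 ydown [ 0.0018  0.0002 -1.    ] F [ 5.0867  1.654  -0.5422] M [ 0.7557 -0.8359  0.3923] op 0.2837304902014338 q [-0.2324  0.1813  1.7813  0.0007  1.1773 -0.5809]
Ft(ccw+ on tool at hand) -5.345744192432746 Frad -0.18138854103702692 Mpiv(no Mz) 0.45706112845299984 +Mz 0.8493387977420702 socket [0.5693 0.0684] q6 -0.5809097526439376
th 0.03
rot [-0.0018  0.03    0.0004] shift [-0.0002  0.0007 -0.0042] len 0.004219763476566373 pos [ 0.6087 -0.0402  0.1557] yaw 1.9190978394411566
```

```bash
cat >> h.py <<'E'
def avg(n=6,cname='scene'):
    A=[]
    for i in range(n):
        if i: d=ctrl.read_camera(cname)
        s=ctrl.get_state();p=s['eef_pos'];F=s['contact_force'];M=s['wrist_torque'];psi=yawof(s)
        d_=np.array([np.cos(psi),np.sin(psi)]);t=np.array([-d_[1],d_[0]]);Ft=-F[:2]@t
        A.append([Ft,F[:2]@d_,M[2],Ft*(L-.03)+M[2],Ft*L+M[2],F[2],M[0],M[1]])
    A=np.array(A);print('t',s['time'],'yaw',yawof(s),'Ft,Frad,Mz,Mpiv,Mnut,Fz,Mx,My mean',A.mean(0),'sd',A.std(0)[:5])
E
python3 - <<'E'
from h import *
avg()
E
```

```text
t 13.15 yaw 1.9195383928512477 Ft,Frad,Mz,Mpiv,Mnut,Fz,Mx,My mean [ 5.3904  0.089   0.4319  0.8928  1.0545 -0.7248  0.7259 -0.8324] sd [0.6082 0.5738 0.0311 0.049  0.0647]
```

Request:
jog_arm(deltas=[[[-0.001, 0.012, 0.0], [-0.0001, 0.0003, -0.0019], 0.0], [[-0.002, 0.025, 0.0], [-0.0002, 0.0003, -0.0036], 0.0], [[-0.002, 0.025, 0.0], [-0.0002, 0.0003, -0.0036], 0.0]])

```text
time: 13.4
eef_pos: [0.606, -0.0412, 0.1557]
tcp_rot: [-0.574, 0.413, -0.414, 0.574]
contact_force: [5.1, 2.0, 0.1]
opening: 0.288
```

```bash
python3 - <<'E'
from h import *
avg(6);tq([.025])
E
```

```text
t 13.65 yaw 1.8938165363623225 Ft,Frad,Mz,Mpiv,Mnut,Fz,Mx,My mean [ 5.2743 -0.1681  0.4431  0.8941  1.0523 -0.169   0.7375 -0.8931] sd [0.346  0.3777 0.0353 0.0429 0.0496]
t 13.65 pos [ 0.606  -0.0412  0.1557] yaw 1.8938 ydown [ 0.0017 -0.0002 -1.    ] F [4.4504 1.0012 0.1618] M [ 0.7452 -0.9113  0.4335] op 0.2842763164456815 q [-0.2348  0.1756  1.7879  0.0002  1.1763 -0.5579]
Ft(ccw+ on tool at hand) -4.5380422543858066 Frad -0.46331337929024197 Mpiv(no Mz) 0.38800261274998654 +Mz 0.8215256212440947 socket [0.5693 0.0683] q6 -0.5579327859671155
th 0.025
rot [-0.0016  0.025   0.0008] shift [-0.0002  0.0007 -0.0036] len 0.003645786729539443 pos [ 0.606  -0.0412  0.1557] yaw 1.8938165363623225
```

Request:
jog_arm(deltas=[[[-0.001, 0.012, 0.0], [-0.0001, 0.0003, -0.0019], 0.0], [[-0.002, 0.025, 0.001], [-0.0002, 0.0003, -0.0037], 0.0], [[-0.002, 0.03, 0.001], [-0.0002, 0.0003, -0.0043], 0.0], [[-0.002, 0.03, 0.001], [-0.0002, 0.0003, -0.0043], 0.0]])

```text
time: 13.98
eef_pos: [0.6026, -0.0422, 0.1556]
tcp_rot: [-0.567, 0.421, -0.422, 0.568]
contact_force: [6.6, 1.5, -0.5]
opening: 0.283
```

```bash
python3 - <<'E'
from h import *
avg(5);tq([.03])
E
```

```text
t 14.1833 yaw 1.86339955686003 Ft,Frad,Mz,Mpiv,Mnut,Fz,Mx,My mean [ 5.8977 -0.2897  0.5117  1.016   1.1929 -0.9405  0.7537 -0.9621] sd [0.5223 0.3051 0.0165 0.0344 0.0495]
t 14.1833 pos [ 0.6027 -0.0422  0.1557] yaw 1.8634 ydown [ 0.0021  0.0004 -1.    ] F [ 5.89    1.2929 -1.0602] M [ 0.752  -0.9385  0.5308] op 0.28509017378795276 q [-0.2382  0.1685  1.796   0.0009  1.1751 -0.5311]
Ft(ccw+ on tool at hand) -6.01259665585633 Frad -0.46097383204071635 Mpiv(no Mz) 0.5140770140757163 +Mz 1.0448384000530657 socket [0.5694 0.0683] q6 -0.5311472968695975
th 0.03
rot [-0.0022  0.03    0.0002] shift [-0.0002  0.0007 -0.0042] len 0.004289562389335751 pos [ 0.6027 -0.0422  0.1557] yaw 1.86339955686003
```

Request:
jog_arm(deltas=[[[-0.001, 0.01, 0.0], [-0.0001, 0.0003, -0.0017], 0.0], [[-0.002, 0.02, 0.0], [-0.0002, 0.0003, -0.0031], 0.0], [[-0.002, 0.025, 0.0], [-0.0002, 0.0003, -0.0037], 0.0], [[-0.002, 0.025, 0.0], [-0.0002, 0.0003, -0.0037], 0.0]])

```text
time: 14.52
eef_pos: [0.5999, -0.0431, 0.1557]
tcp_rot: [-0.562, 0.428, -0.43, 0.563]
contact_force: [6.9, 1.4, -0.4]
opening: 0.285
```

```bash
python3 - <<'E'
from h import *
avg(5);tq([.025])
E
```

```text
t 14.7167 yaw 1.8382379447338884 Ft,Frad,Mz,Mpiv,Mnut,Fz,Mx,My mean [ 6.1858 -0.204   0.5252  1.0541  1.2397 -0.577   0.7667 -0.9596] sd [0.5147 0.4446 0.0245 0.0566 0.071 ]
t 14.7167 pos [ 0.6    -0.043   0.1557] yaw 1.8382 ydown [ 0.0028 -0.     -1.    ] F [ 5.686   1.3392 -1.3517] M [ 0.7574 -0.9186  0.5618] op 0.286951283876076 q [-0.2405  0.1623  1.8031  0.0007  1.1735 -0.5082]
Ft(ccw+ on tool at hand) -5.8377497094867 Frad -0.2110480832084778 Mpiv(no Mz) 0.49912760016111296 +Mz 1.0609676367920862 socket [0.5694 0.0684] q6 -0.508173544473886
th 0.025
rot [-0.0027  0.025   0.0007] shift [-0.0002  0.0007 -0.0037] len 0.00377750832080103 pos [ 0.6    -0.043   0.1557] yaw 1.8382379447338884
```

Request:
jog_arm(deltas=[[[-0.001, 0.01, 0.0], [-0.0001, 0.0003, -0.0017], 0.0], [[-0.002, 0.02, 0.0], [-0.0002, 0.0003, -0.0031], 0.0], [[-0.002, 0.025, 0.0], [-0.0002, 0.0003, -0.0037], 0.0], [[-0.002, 0.025, 0.0], [-0.0002, 0.0003, -0.0037], 0.0]])

```text
time: 15.05
eef_pos: [0.5971, -0.0438, 0.1557]
tcp_rot: [-0.556, 0.435, -0.437, 0.557]
contact_force: [5.9, 2.1, 0.0]
opening: 0.283
```

```bash
python3 - <<'E'
from h import *
avg(5);tq([.025])
E
```

```text
t 15.25 yaw 1.8130917357014333 Ft,Frad,Mz,Mpiv,Mnut,Fz,Mx,My mean [ 6.0945  0.3036  0.5664  1.0875  1.2703 -0.5396  0.7255 -0.9578] sd [0.2788 0.5247 0.0309 0.0268 0.0301]
t 15.25 pos [ 0.5972 -0.0438  0.1557] yaw 1.8131 ydown [ 0.0034 -0.0005 -1.    ] F [ 6.066   0.7741 -1.2084] M [ 0.7259 -0.9694  0.5341] op 0.2841142741089608 q [-0.2427  0.1559  1.8102  0.0003  1.172  -0.4851]
Ft(ccw+ on tool at hand) -6.074585714937154 Frad -0.7039240286095828 Mpiv(no Mz) 0.5193770786271267 +Mz 1.0534804421982251 socket [0.5695 0.0683] q6 -0.4851370921647614
th 0.025
rot [-0.0032  0.025   0.0013] shift [-0.0002  0.0007 -0.0037] len 0.003796896343793125 pos [ 0.5972 -0.0438  0.1557] yaw 1.8130917357014333
```

Request:
jog_arm(deltas=[[[-0.002, 0.01, 0.001], [-0.0001, 0.0003, -0.0017], 0.0], [[-0.003, 0.02, 0.001], [-0.0002, 0.0003, -0.0031], 0.0], [[-0.003, 0.025, 0.001], [-0.0002, 0.0003, -0.0037], 0.0], [[-0.003, 0.025, 0.001], [-0.0002, 0.0003, -0.0037], 0.0]])

```text
time: 15.58
eef_pos: [0.5943, -0.0445, 0.1557]
tcp_rot: [-0.551, 0.442, -0.444, 0.552]
contact_force: [5.1, 1.7, -1.0]
opening: 0.284
```

```bash
python3 - <<'E'
from h import *
avg(5);tq([.025])
E
```

```text
t 15.7833 yaw 1.7881164173545914 Ft,Frad,Mz,Mpiv,Mnut,Fz,Mx,My mean [ 5.7435  0.6011  0.5829  1.074   1.2463 -1.2796  0.7152 -0.9864] sd [0.3966 0.3229 0.042  0.0359 0.0408]
t 15.7833 pos [ 0.5944 -0.0445  0.1557] yaw 1.7881 ydown [ 0.0029 -0.0002 -1.    ] F [ 5.7194  1.4656 -1.2775] M [ 0.7119 -0.9788  0.6025] op 0.28616759800525576 q [-0.245   0.1504  1.8165  0.0005  1.1718 -0.4625]
Ft(ccw+ on tool at hand) -5.900898188513161 Frad 0.19795189983834166 Mpiv(no Mz) 0.5045267951178753 +Mz 1.107048292239266 socket [0.5695 0.0683] q6 -0.4625149852903333
th 0.025
rot [-0.0028  0.025   0.0008] shift [-0.0002  0.0007 -0.0038] len 0.0038238432083450807 pos [ 0.5944 -0.0445  0.1557] yaw 1.7881164173545914
```

Request:
jog_arm(deltas=[[[-0.002, 0.01, 0.001], [-0.0001, 0.0003, -0.0017], 0.0], [[-0.003, 0.02, 0.001], [-0.0002, 0.0003, -0.0031], 0.0], [[-0.003, 0.02, 0.001], [-0.0002, 0.0003, -0.0031], 0.0], [[-0.003, 0.02, 0.001], [-0.0002, 0.0003, -0.0031], 0.0]])

```text
time: 16.12
eef_pos: [0.5921, -0.045, 0.1557]
tcp_rot: [-0.546, 0.448, -0.449, 0.547]
contact_force: [6.2, 2.1, -0.5]
opening: 0.283
```

```bash
python3 - <<'E'
from h import *
avg(7);tq([.02])
E
```

```text
t 16.4167 yaw 1.7680658129308782 Ft,Frad,Mz,Mpiv,Mnut,Fz,Mx,My mean [ 5.7361  0.5345  0.5937  1.0841  1.2562 -0.7658  0.6916 -0.9834] sd [0.6007 0.5851 0.0355 0.0558 0.0708]
t 16.4167 pos [ 0.5921 -0.0449  0.1557] yaw 1.7681 ydown [ 0.0022  0.0001 -1.    ] F [5.0448 0.9782 0.0134] M [ 0.6856 -0.9887  0.5681] op 0.2853551863562166 q [-0.2468  0.146   1.8215  0.0007  1.172  -0.4444]
Ft(ccw+ on tool at hand) -5.138697666838857 Frad -0.029524847053222784 Mpiv(no Mz) 0.43935865051472217 +Mz 1.0074961552532158 socket [0.5695 0.0683] q6 -0.44436844766348804
th 0.02
rot [-0.0022  0.02    0.0003] shift [-0.0002  0.0007 -0.0031] len 0.0032205922794871643 pos [ 0.5921 -0.0449  0.1557] yaw 1.7680658129308782
```

Request:
jog_arm(deltas=[[[-0.001, 0.01, 0.0], [-0.0001, 0.0003, -0.0017], 0.0], [[-0.002, 0.02, 0.0], [-0.0002, 0.0003, -0.0031], 0.0], [[-0.002, 0.025, 0.0], [-0.0002, 0.0003, -0.0037], 0.0], [[-0.002, 0.025, 0.0], [-0.0002, 0.0003, -0.0037], 0.0]])

```text
time: 16.75
eef_pos: [0.5893, -0.0455, 0.1557]
tcp_rot: [-0.541, 0.454, -0.456, 0.542]
contact_force: [5.6, 1.2, -0.6]
opening: 0.287
```

```bash
python3 - <<'E'
from h import *
avg(6);tq([.02])
E
```

```text
t 17.0 yaw 1.7432807142853244 Ft,Frad,Mz,Mpiv,Mnut,Fz,Mx,My mean [ 5.6917  0.3746  0.6542  1.1409  1.3116 -0.6638  0.7148 -1.0095] sd [0.8734 0.5445 0.0351 0.0902 0.1149]
t 17.0 pos [ 0.5893 -0.0455  0.1557] yaw 1.7433 ydown [ 0.003  -0.0004 -1.    ] F [ 7.2192  1.4974 -0.7121] M [ 0.708  -0.9827  0.6804] op 0.28448819112207774 q [-0.2488  0.1397  1.8286  0.0004  1.1704 -0.4214]
Ft(ccw+ on tool at hand) -7.369126370796233 Frad 0.23617795682421713 Mpiv(no Mz) 0.6300603047030781 +Mz 1.3104862620449962 socket [0.5695 0.0683] q6 -0.4214086912174058
th 0.02
rot [-0.0029  0.02    0.0009] shift [-0.0002  0.0007 -0.0032] len 0.0032889680508376563 pos [ 0.5893 -0.0455  0.1557] yaw 1.7432807142853244
```

Pivot torque is about 1.14 and close to the click, so I'll go in small steps.

Request:
jog_arm(deltas=[[[-0.002, 0.01, 0.0], [-0.0001, 0.0003, -0.0017], 0.0], [[-0.003, 0.02, 0.001], [-0.0002, 0.0003, -0.0032], 0.0], [[-0.003, 0.02, 0.001], [-0.0002, 0.0003, -0.0032], 0.0], [[-0.003, 0.02, 0.001], [-0.0002, 0.0003, -0.0032], 0.0]])

```text
time: 17.33
eef_pos: [0.587, -0.0459, 0.1557]
tcp_rot: [-0.536, 0.46, -0.461, 0.537]
contact_force: [5.3, 2.1, -1.4]
opening: 0.281
```

```bash
python3 - <<'E'
from h import *
avg(6);tq([.02])
E
```

```text
t 17.5833 yaw 1.7233463531952886 Ft,Frad,Mz,Mpiv,Mnut,Fz,Mx,My mean [ 5.588   0.9919  0.6022  1.08    1.2476 -0.7705  0.6944 -1.047 ] sd [0.1025 0.2171 0.0178 0.0185 0.0197]
t 17.5833 pos [ 0.587  -0.0459  0.1557] yaw 1.7233 ydown [ 0.0025 -0.     -1.    ] F [ 5.1972  1.7969 -1.7713] M [ 0.6893 -1.0762  0.6222] op 0.2840462136080043 q [-0.2505  0.135   1.8338  0.0007  1.1703 -0.4033]
Ft(ccw+ on tool at hand) -5.409941669314883 Frad 0.9862558803667328 Mpiv(no Mz) 0.4625500127264225 +Mz 1.0847242782782076 socket [0.5695 0.0683] q6 -0.40332115339175034
th 0.02
rot [-0.0025  0.02    0.0004] shift [-0.0002  0.0007 -0.0032] len 0.003236178804939851 pos [ 0.587  -0.0459  0.1557] yaw 1.7233463531952886
```

Request:
jog_arm(deltas=[[[-0.002, 0.01, 0.0], [-0.0001, 0.0003, -0.0017], 0.0], [[-0.002, 0.02, 0.0], [-0.0002, 0.0003, -0.0032], 0.0], [[-0.002, 0.02, 0.0], [-0.0002, 0.0003, -0.0032], 0.0], [[-0.002, 0.02, 0.0], [-0.0002, 0.0003, -0.0032], 0.0]])

```text
time: 17.92
eef_pos: [0.5848, -0.0462, 0.1557]
tcp_rot: [-0.531, 0.465, -0.467, 0.533]
contact_force: [5.9, 1.2, -0.8]
opening: 0.288
```

```bash
python3 - <<'E'
from h import *
avg(6);tq([.02])
E
```

```text
t 18.1667 yaw 1.7034333204374559 Ft,Frad,Mz,Mpiv,Mnut,Fz,Mx,My mean [ 5.6718  0.8145  0.5968  1.0817  1.2519 -1.0588  0.6788 -1.0076] sd [0.5882 0.4817 0.0145 0.0607 0.0782]
t 18.1667 pos [ 0.5848 -0.0462  0.1557] yaw 1.7034 ydown [ 0.0034 -0.0005 -1.    ] F [ 4.7819  1.7487 -1.0479] M [ 0.7132 -1.0088  0.5876] op 0.2855091196822365 q [-0.2519  0.1296  1.8399  0.0004  1.1688 -0.3848]
Ft(ccw+ on tool at hand) -4.971201137454621 Frad 1.1009592894098557 Mpiv(no Mz) 0.42503769725237023 +Mz 1.0126752828625731 socket [0.5695 0.0683] q6 -0.38475335148831286
th 0.02
rot [-0.0033  0.02    0.0009] shift [-0.0002  0.0007 -0.0032] len 0.003255626228650177 pos [ 0.5848 -0.0462  0.1557] yaw 1.7034333204374559
```

Request:
jog_arm(deltas=[[[-0.002, 0.01, 0.0], [-0.0001, 0.0003, -0.0017], 0.0], [[-0.003, 0.02, 0.001], [-0.0002, 0.0003, -0.0032], 0.0], [[-0.003, 0.025, 0.001], [-0.0002, 0.0003, -0.0038], 0.0], [[-0.003, 0.025, 0.001], [-0.0002, 0.0003, -0.0038], 0.0]])

```text
time: 18.5
eef_pos: [0.582, -0.0465, 0.1557]
tcp_rot: [-0.525, 0.471, -0.473, 0.527]
contact_force: [5.9, 1.3, -1.6]
opening: 0.285
```

```bash
python3 - <<'E'
from h import *
avg(6);tq([.02])
E
```

```text
t 18.75 yaw 1.678783172701394 Ft,Frad,Mz,Mpiv,Mnut,Fz,Mx,My mean [ 5.9098  1.0326  0.6486  1.1539  1.3312 -0.8827  0.6617 -1.1009] sd [0.3031 0.3204 0.0346 0.05   0.0572]
t 18.75 pos [ 0.582  -0.0466  0.1557] yaw 1.6788 ydown [ 0.0034 -0.0001 -1.    ] F [ 5.7144  1.3019 -0.3968] M [ 0.6581 -1.1367  0.6375] op 0.28214421843579984 q [-0.2539  0.1236  1.8464  0.0008  1.1682 -0.3622]
Ft(ccw+ on tool at hand) -5.821454398054978 Frad 0.678445224877949 Mpiv(no Mz) 0.4977343510337006 +Mz 1.1352169481990935 socket [0.5695 0.0683] q6 -0.3622024322714153
th 0.02
rot [-0.0034  0.02    0.0004] shift [-0.0002  0.0007 -0.0032] len 0.0033199103460128786 pos [ 0.582  -0.0466  0.1557] yaw 1.678783172701394
```

Request:
jog_arm(deltas=[[[-0.002, 0.01, 0.0], [-0.0001, 0.0003, -0.0017], 0.0], [[-0.003, 0.02, 0.0], [-0.0002, 0.0003, -0.0033], 0.0], [[-0.003, 0.02, 0.0], [-0.0002, 0.0003, -0.0033], 0.0], [[-0.003, 0.02, 0.0], [-0.0002, 0.0003, -0.0033], 0.0]])

```text
time: 19.08
eef_pos: [0.5801, -0.0468, 0.1558]
tcp_rot: [-0.52, 0.476, -0.479, 0.522]
contact_force: [7.1, 1.7, -1.4]
opening: 0.287
```

```bash
python3 - <<'E'
from h import *
avg(6);tq([.02])
E
```

```text
t 19.3333 yaw 1.6584794840981922 Ft,Frad,Mz,Mpiv,Mnut,Fz,Mx,My mean [ 6.9445  1.1128  0.5617  1.1554  1.3638 -1.4499  0.709  -1.2574] sd [0.3697 0.6199 0.0268 0.0389 0.0476]
t 19.3333 pos [ 0.5801 -0.0468  0.1558] yaw 1.6585 ydown [ 0.0046 -0.0005 -1.    ] F [ 6.9052  2.3793 -1.0807] M [ 0.7688 -1.2836  0.5755] op 0.28351919566432854 q [-0.255   0.1186  1.8518  0.0007  1.1666 -0.343 ]
Ft(ccw+ on tool at hand) -7.087070171730403 Frad 1.7654823594991649 Mpiv(no Mz) 0.6059444996829494 +Mz 1.1814845533215848 socket [0.5699 0.0683] q6 -0.34297232339157063
th 0.02
rot [-0.0045  0.02    0.0009] shift [-0.0001  0.0008 -0.0037] len 0.0037386722520581666 pos [ 0.5801 -0.0468  0.1558] yaw 1.6584794840981922
```

Request:
jog_arm(deltas=[[[-0.002, 0.01, 0.0], [-0.0001, 0.0003, -0.0013], 0.0], [[-0.004, 0.02, 0.0], [-0.0001, 0.0003, -0.0025], 0.0], [[-0.004, 0.02, 0.0], [-0.0001, 0.0003, -0.0025], 0.0], [[-0.004, 0.02, 0.0], [-0.0001, 0.0003, -0.0025], 0.0]])

```text
time: 19.67
eef_pos: [0.5784, -0.0469, 0.1557]
tcp_rot: [-0.516, 0.482, -0.484, 0.517]
contact_force: [5.4, 1.4, -1.0]
opening: 0.282
```

```bash
python3 - <<'E'
from h import *
avg(6);tq([.02])
E
```

```text
t 19.9167 yaw 1.6382765234674865 Ft,Frad,Mz,Mpiv,Mnut,Fz,Mx,My mean [ 5.6702  1.2141  0.5463  1.0311  1.2012 -0.9844  0.6768 -1.0184] sd [0.2697 0.2441 0.0287 0.0413 0.0476]
t 19.9167 pos [ 0.5784 -0.0469  0.1557] yaw 1.6383 ydown [ 0.0033 -0.0009 -1.    ] F [ 5.565   1.4924 -1.0363] M [ 0.655  -1.0144  0.5804] op 0.2799968769018517 q [-0.2557  0.1159  1.8548 -0.0001  1.1674 -0.3231]
Ft(ccw+ on tool at hand) -5.652973698085093 Frad 1.1138080242584427 Mpiv(no Mz) 0.48332925118627545 +Mz 1.0637036243067686 socket [0.5706 0.0683] q6 -0.3231180103241971
th 0.02
rot [-0.0032  0.02    0.0011] shift [-0.0002  0.0007 -0.0044] len 0.004421267391431554 pos [ 0.5784 -0.0469  0.1557] yaw 1.6382765234674865
```

Request:
jog_arm(deltas=[[[-0.002, 0.01, 0.0], [-0.0001, 0.0003, -0.0009], 0.0], [[-0.003, 0.02, 0.001], [-0.0001, 0.0003, -0.0018], 0.0], [[-0.003, 0.02, 0.001], [-0.0001, 0.0003, -0.0018], 0.0], [[-0.003, 0.02, 0.001], [-0.0001, 0.0003, -0.0018], 0.0]])

```text
time: 20.25
eef_pos: [0.5768, -0.047, 0.1556]
tcp_rot: [-0.511, 0.488, -0.488, 0.512]
contact_force: [4.3, 1.2, -0.6]
opening: 0.288
```

```bash
python3 - <<'E'
from h import *
avg(6);tq([.02])
E
```

```text
t 20.5 yaw 1.6181021749177418 Ft,Frad,Mz,Mpiv,Mnut,Fz,Mx,My mean [ 4.4029  0.9558  0.4699  0.8464  0.9785 -0.534   0.6272 -0.8903] sd [0.4211 0.3754 0.0099 0.0388 0.0511]
t 20.5 pos [ 0.5768 -0.047   0.1555] yaw 1.6181 ydown [ 0.0008 -0.0002 -1.    ] F [ 4.1768  0.5491 -1.1014] M [ 0.6503 -0.8935  0.4811] op 0.28654684681193726 q [-0.2566  0.1142  1.8571  0.      1.1695 -0.3039]
Ft(ccw+ on tool at hand) -4.198094619341353 Frad 0.3510000394205383 Mpiv(no Mz) 0.3589370899536856 +Mz 0.8400551226681614 socket [0.5714 0.0684] q6 -0.3038613532822452
th 0.02
rot [-0.0008  0.02    0.0002] shift [-0.0001  0.0005 -0.0051] len 0.00510330481508928 pos [ 0.5768 -0.047   0.1555] yaw 1.6181021749177418
```

Pivot torque fell from about 1.16 to 0.85 as the handle turned, which means it has broken over by about 0.06 rad. I'm stopping here and easing back into the socket's play.

```bash
python3 - <<'E'
from h import *
import h
h.C=np.array([.5693,.0683])
tq([-.06,-.12],.156)
E
```

```text
t 20.5 pos [ 0.5768 -0.047   0.1555] yaw 1.6181 ydown [ 0.0008 -0.0002 -1.    ] F [ 4.1768  0.5491 -1.1014] M [ 0.6503 -0.8935  0.4811] op 0.28654684681193726 q [-0.2566  0.1142  1.8571  0.      1.1695 -0.3039]
Ft(ccw+ on tool at hand) -4.198094619341353 Frad 0.3510000394205383 Mpiv(no Mz) 0.3589370899536856 +Mz 0.8400551226681614 socket [0.5714 0.0684] q6 -0.3038613532822452
th -0.06
rot [-0.0008 -0.06    0.0003] shift [-0.0002 -0.0005  0.0049] len 0.004888444554814041 pos [ 0.5768 -0.047   0.1555] yaw 1.6181021749177418
th -0.12
rot [-0.0008 -0.12    0.0003] shift [-0.0009 -0.0005  0.0118] len 0.011801945709947574 pos [ 0.5768 -0.047   0.1555] yaw 1.6181021749177418
```

Request:
jog_arm(deltas=[[[0, -0.02, 0.0], [-0.0001, 0, 0.0016], 0.0], [[0, -0.04, 0.0], [-0.0001, 0, 0.0033], 0.0], [[0, -0.06, 0], [-0.0002, 0, 0.0049], 0.0], [[0, -0.08, 0], [-0.0004, 0, 0.0072], 0.0], [[0, -0.1, 0], [-0.0006, 0, 0.0095], 0.0], [[0, -0.12, 0], [-0.0009, 0, 0.0118], 0.0], [[0, -0.12, 0], [-0.0009, 0, 0.0118], 0.0], [[0, -0.12, 0], [-0.0009, 0, 0.0118], 0.0]])

```text
time: 21.17
eef_pos: [0.5881, -0.0458, 0.1554]
tcp_rot: [0.54, -0.457, 0.456, -0.54]
contact_force: [1.8, -0.2, 0.9]
opening: 0.285
```

```bash
python3 - <<'E'
from h import *
avg(5);tq()
E
```

```text
t 21.3667 yaw 1.7377401237588026 Ft,Frad,Mz,Mpiv,Mnut,Fz,Mx,My mean [ 1.1731 -0.5962 -0.0054  0.0949  0.1301  0.9928  0.4696 -0.2041] sd [0.6646 0.2479 0.0239 0.0505 0.0691]
t 21.3667 pos [ 0.5881 -0.0457  0.1555] yaw 1.7377 ydown [-0.0003 -0.0004 -1.    ] F [ 1.3162 -0.1131  0.6561] M [ 0.4355 -0.1906 -0.0122] op 0.2853719204258609 q [-0.2493  0.1393  1.8295 -0.0004  1.173  -0.416 ]
Ft(ccw+ on tool at hand) -1.2791124696646543 Frad -0.3302584031589154 Mpiv(no Mz) 0.10936411615632795 +Mz 0.09715899182568725 socket [0.5689 0.0682] q6 -0.41604211883005987
```

The torque is gone. Lifting straight off.

Request:
jog_arm(deltas=[[[0, 0, 0], [0, -0.004, 0], 0.0], [[0, 0, 0], [0, -0.008, 0], 0.0], [[0, 0, 0], [0, -0.013, 0], 0.0], [[0, 0, 0], [0, -0.018, 0], 0.0], [[0, 0, 0], [0, -0.024, 0], 0.0], [[0, 0, 0], [0, -0.032, 0], 0.0], [[0, 0, 0], [0, -0.042, 0], 0.0], [[0, 0, 0], [0, -0.055, 0], 0.0], [[0, 0, 0], [0, -0.068, 0], 0.0], [[0, 0, 0], [0, -0.068, 0], 0.0]])

```text
time: 22.2
eef_pos: [0.5903, -0.0463, 0.2286]
tcp_rot: [-0.539, 0.454, -0.459, 0.541]
contact_force: [1.3, 0.9, -3.9]
opening: 0.286
```

```bash
python3 - <<'E'
from h import *
st()
goto([.5116,-.2725,.215],.3335)
d=cam('scene');np.savez('scene12.npz',**d)
b=(240,180);cv2.imwrite('pics/scene12.png',cv2.resize(d['pixels'][b[1]:b[1]+110,b[0]:b[0]+110],None,fx=5,fy=5,interpolation=cv2.INTER_CUBIC))
E
```

```text
t 22.2 pos [ 0.5903 -0.0463  0.2286] yaw 1.7379 ydown [ 0.0072 -0.0024 -1.    ] F [ 1.3076  0.9028 -3.8525] M [-0.0679 -0.0665  0.0118] op 0.28603203645371905 q [-0.2492  0.0779  1.7595 -0.0006  1.2967 -0.4161]
rot [-0.008   1.4044 -0.0017] shift [ 0.2099  0.0136 -0.1153] len 0.2398923217531 pos [ 0.5903 -0.0463  0.2286] yaw 1.7378805302256153
```

View pics/scene12.png

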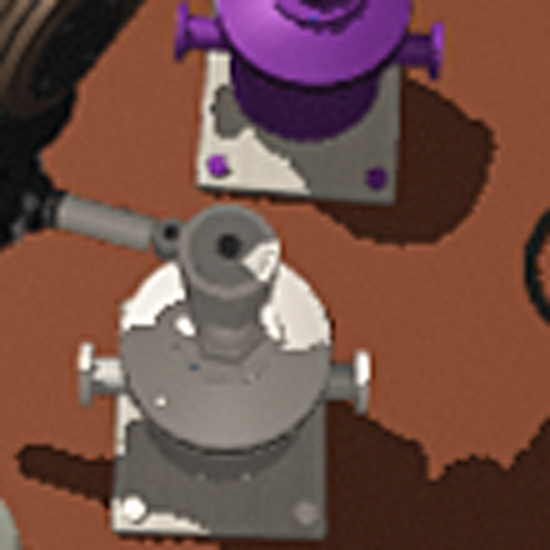

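The blue dot has moved from pixel (282,255) to about (278.6,253.4), so the nut turned, and the wrench is clear of it. Now carrying it back to the tray.

Request:
jog_arm(deltas=[[[0, 0.11, 0], [0.016, 0, -0.009], 0.0], [[-0.001, 0.22, 0], [0.032, 0.001, -0.018], 0.0], [[-0.002, 0.33, 0], [0.049, 0.002, -0.027], 0.0], [[-0.003, 0.44, 0], [0.066, 0.002, -0.036], 0.0], [[-0.004, 0.55, 0], [0.082, 0.003, -0.045], 0.0], [[-0.005, 0.66, -0.001], [0.098, 0.003, -0.054], 0.0], [[-0.006, 0.77, -0.001], [0.115, 0.004, -0.063], 0.0], [[-0.006, 0.88, -0.001], [0.131, 0.004, -0.072], 0.0], [[-0.007, 0.99, -0.001], [0.148, 0.005, -0.081], 0.0], [[-0.007, 1.1, -0.001], [0.164, 0.005, -0.09], 0.0]])

```text
time: 23.08
eef_pos: [0.5274, -0.2235, 0.2211]
tcp_rot: [-0.221, 0.672, -0.672, 0.219]
contact_force: [0.4, -0.1, -5.8]
opening: 0.29
```

```bash
python3 - <<'E'
from h import *
st()
goto([.5116,-.2725,.15],.3335)
E
```

```text
t 23.0833 pos [ 0.5274 -0.2235  0.2211] yaw 0.6324 ydown [-0.0026  0.0003 -1.    ] F [ 0.3871 -0.1389 -5.7931] M [-0.0522  0.0068 -0.0181] op 0.28980054485763856 q [-0.5773  0.0461  1.8067 -0.0012  1.2912  0.3614]
rot [0.0015 0.2989 0.0022] shift [0.0416 0.0711 0.0303] len 0.08775871573559357 pos [ 0.5274 -0.2235  0.2211] yaw 0.632403656456609
```

Request:
jog_arm(deltas=[[[0, 0.1, 0], [0.014, 0, 0.01], 0.0], [[0.001, 0.2, 0.001], [0.028, 0.01, 0.02], 0.0], [[0.001, 0.299, 0.002], [0.0416, 0.03, 0.0303], 0.0], [[0.001, 0.299, 0.002], [0.0416, 0.06, 0.0303], 0.0], [[0.001, 0.299, 0.002], [0.0416, 0.08, 0.0303], 0.0], [[0.001, 0.299, 0.002], [0.0416, 0.08, 0.0303], 0.0], [[0.001, 0.299, 0.002], [0.0416, 0.08, 0.0303], 0.0]])

```text
time: 23.67
eef_pos: [0.5103, -0.2717, 0.1393]
tcp_rot: [-0.118, 0.699, -0.696, 0.116]
contact_force: [0.3, 0.0, -4.3]
opening: 0.283
```

```bash
python3 - <<'E'
from h import *
s=st()
goto([.5116,-.2725,.03],.3335)
d=cam('scene');np.savez('scene14.npz',**d)
cv2.imwrite('pics/scene14.png',cv2.resize(d['pixels'][140:270,150:260],None,fx=5,fy=5,interpolation=cv2.INTER_CUBIC)[:600])
P=pts(d);z=s['eef_pos'][2]+.0469+.011;m=(P[...,2]>z-.007)&(P[...,2]<z+.012);m[:,:165]=0;m[:,200:]=0;m[:195]=0;m[240:]=0
m2=cv2.morphologyEx(m.astype(np.uint8),cv2.MORPH_OPEN,cv2.getStructuringElement(cv2.MORPH_ELLIPSE,(9,9)))
c=max(cv2.findContours(m2,cv2.RETR_EXTERNAL,cv2.CHAIN_APPROX_NONE)[0],key=cv2.contourArea)[:,0]
print(z,np.median(P[m2>0][:,2]),'head',cv2.minEnclosingCircle(onplane(d,c,z)[:,:2].astype(np.float32)),'orig .6199 -.2369')
E
```

```text
t 23.6667 pos [ 0.5103 -0.2717  0.1393] yaw 0.3333 ydown [-0.004   0.0031 -1.    ] F [ 0.3017  0.0162 -4.2508] M [-0.0179 -0.0037 -0.0742] op 0.28331390063906 q [-0.6646  0.1334  1.8674  0.      1.1459  0.5729]
rot [ 0.0043 -0.0002  0.0027] shift [-0.0012  0.1093  0.0016] len 0.10929114421632916 pos [ 0.5103 -0.2717  0.1393] yaw 0.3333078739419702
0.19718086320501677 0.1958093013540747 head ((0.6217166185379028, -0.23281952738761902), 0.025628427043557167) orig .6199 -.2369
```

View pics/scene14.png

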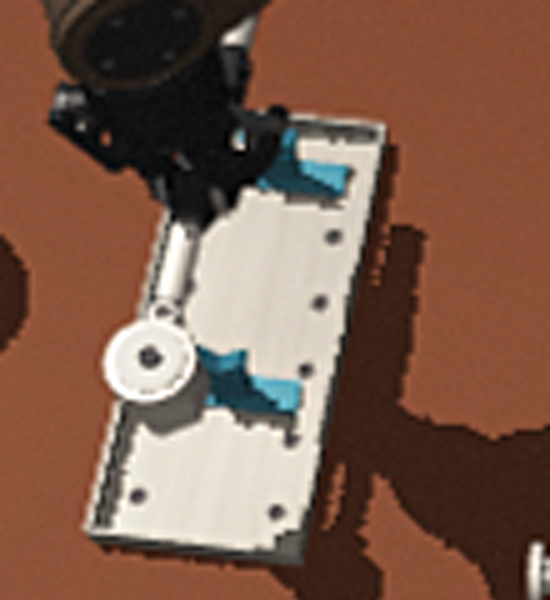

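Request:
jog_arm(deltas=[[[0.004, 0, 0.002], [0, 0.03, 0.001], 0.0], [[0.004, 0, 0.002], [0, 0.06, 0.001], 0.0], [[0.004, 0, 0.002], [0, 0.085, 0.001], 0.0], [[0.004, 0, 0.002], [0, 0.1, 0.001], 0.0], [[0.004, 0, 0.002], [0, 0.108, 0.001], 0.0], [[0.004, 0, 0.002], [0, 0.112, 0.001], 0.0], [[0.004, 0, 0.002], [0, 0.114, 0.001], 0.0], [[0.004, 0, 0.002], [0, 0.114, 0.001], 0.0]])

```text
time: 24.38
eef_pos: [0.5134, -0.2743, 0.0293]
tcp_rot: [0.116, -0.695, 0.699, -0.119]
contact_force: [-0.2, 0.0, -4.5]
opening: 0.286
```

```bash
python3 - <<'E'
from h import *
s=st()
goto([.511,-.273,.0125],.3335)
d=cam('scene');np.savez('scene15.npz',**d)
cv2.imwrite('pics/scene15.png',cv2.resize(d['pixels'][140:260,150:260],None,fx=5,fy=5,interpolation=cv2.INTER_CUBIC))
E
```

```text
t 24.3833 pos [ 0.5134 -0.2743  0.0293] yaw 0.3339 ydown [ 0.0054 -0.0048 -1.    ] F [-0.165   0.0092 -4.4559] M [-0.0192  0.0053 -0.0205] op 0.28606327549833327 q [-0.6648  0.2771  1.9248 -0.0006  0.9325  0.5725]
rot [-0.0063  0.0004 -0.0035] shift [ 0.0018  0.0167 -0.0022] len 0.016980588162244358 pos [ 0.5134 -0.2743  0.0293] yaw 0.3338650615520864
```

View pics/scene15.png

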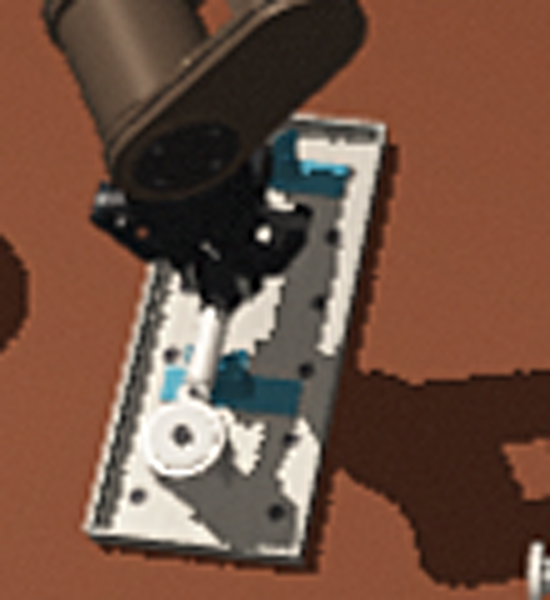

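The wrench is lined up above both rests, with the head at crop (183,435). Lowering it in.

Request:
jog_arm(deltas=[[[-0.003, 0, -0.002], [0.001, 0.004, -0.001], 0.0], [[-0.006, 0, -0.003], [0.0018, 0.008, -0.002], 0.0], [[-0.006, 0, -0.003], [0.0018, 0.012, -0.002], 0.0], [[-0.006, 0, -0.003], [0.0018, 0.015, -0.002], 0.0], [[-0.006, 0, -0.003], [0.0018, 0.016, -0.002], 0.0], [[-0.006, 0, -0.003], [0.0018, 0.016, -0.002], 0.0]])

```text
time: 24.93
eef_pos: [0.5107, -0.2728, 0.0133]
tcp_rot: [-0.118, 0.698, -0.697, 0.117]
contact_force: [-2.0, 1.5, -1.8]
opening: 0.283
```

```bash
python3 - <<'E'
from h import *
s=st()
E
```

```text
t 24.9333 pos [ 0.5107 -0.2728  0.0133] yaw 0.3339 ydown [-0.0004  0.0008 -1.    ] F [-2.0399  1.47   -1.8141] M [0.226  0.1751 0.0411] op 0.2830401844002932 q [-0.6659  0.3     1.9313  0.0005  0.9112  0.5707]
```

Request:
jog_arm(deltas=[[[0, 0, 0], [0, 0.001, 0], 0.0], [[0, 0, 0], [0, 0.001, 0], 0.0], [[0, 0, 0], [0, 0.001, 0], 0.0]])

```text
time: 25.18
eef_pos: [0.5108, -0.2728, 0.0132]
tcp_rot: [-0.118, 0.698, -0.697, 0.117]
contact_force: [-4.0, 2.0, 5.3]
opening: 0.283
```

```bash
python3 - <<'E'
from h import *
s=st()
d=cam('scene');P=pts(d);np.savez('scene16.npz',**d)
z=.071;m=(P[...,2]>z-.007)&(P[...,2]<z+.012);m[:,:172]=0;m[:,205:]=0;m[:215]=0;m[245:]=0
m2=cv2.morphologyEx(m.astype(np.uint8),cv2.MORPH_OPEN,cv2.getStructuringElement(cv2.MORPH_ELLIPSE,(9,9)))
c=max(cv2.findContours(m2,cv2.RETR_EXTERNAL,cv2.CHAIN_APPROX_NONE)[0],key=cv2.contourArea)[:,0]
print(np.median(P[m2>0][:,2]),'head',cv2.minEnclosingCircle(onplane(d,c,z)[:,:2].astype(np.float32)),'orig .6199 -.2369 .0709')
E
```

```text
t 25.1833 pos [ 0.5108 -0.2728  0.0132] yaw 0.3341 ydown [-0.0008  0.0009 -1.    ] F [-4.0496  1.9817  5.3254] M [ 0.4807  0.6099 -0.0044] op 0.2828358780140619 q [-0.6659  0.3005  1.9309  0.0003  0.9115  0.5707]
0.0701927134802971 head ((0.620272696018219, -0.23519082367420197), 0.025916174054145813) orig .6199 -.2369 .0709
```

The head is within 2 mm of its first place and the wrench is seated. Releasing.

Request:
jog_arm(deltas=[[[0, 0, 0], [0, 0, 0], 0.4], [[0, 0, 0], [0, 0, 0], 0.6], [[0, 0, 0], [0, 0, 0], 1.0], [[0, 0, 0], [0, 0, 0], 1.0], [[0, 0, 0], [0, 0, 0], 1.0], [[0, 0, 0], [0, 0, 0], 1.0], [[0, 0, 0], [0, 0, 0], 1.0], [[0, 0, 0], [0, 0, 0], 1.0]])

```text
time: 25.9
eef_pos: [0.5108, -0.2728, 0.0132]
tcp_rot: [-0.118, 0.698, -0.697, 0.117]
contact_force: [0.2, -0.3, -0.6]
opening: 0.999
```

Request:
jog_arm(deltas=[[[0, 0, 0], [0, -0.01, 0], 1.0], [[0, 0, 0], [0, -0.03, 0], 1.0], [[0, 0, 0], [0, -0.06, 0], 1.0], [[0, 0, 0], [0, -0.1, 0], 1.0], [[0, 0, 0], [0, -0.14, 0], 1.0], [[0, 0, 0], [0, -0.18, 0], 1.0], [[0, 0, 0], [0.04, -0.2, 0.02], 1.0], [[0, 0, 0], [0.075, -0.2, 0.04], 1.0], [[0, 0, 0], [0.11, -0.2, 0.06], 1.0], [[0, 0, 0], [0.11, -0.2, 0.06], 1.0]])

```text
time: 26.73
eef_pos: [0.4235, -0.3702, 0.2152]
tcp_rot: [0.116, -0.696, 0.699, -0.115]
contact_force: [-0.4, 0.1, -0.6]
opening: 0.998
```

```bash
python3 - <<'E'
from h import *
s=st()
d=cam('scene');P=pts(d);np.savez('scene17.npz',**d)
cv2.imwrite('pics/scene17.png',cv2.resize(d['pixels'][140:290,150:330],None,fx=4,fy=4,interpolation=cv2.INTER_CUBIC))
z=.071;m=(P[...,2]>z-.007)&(P[...,2]<z+.012);m[:,:172]=0;m[:,205:]=0;m[:215]=0;m[245:]=0
m2=cv2.morphologyEx(m.astype(np.uint8),cv2.MORPH_OPEN,cv2.getStructuringElement(cv2.MORPH_ELLIPSE,(9,9)))
c=max(cv2.findContours(m2,cv2.RETR_EXTERNAL,cv2.CHAIN_APPROX_NONE)[0],key=cv2.contourArea)[:,0]
print(np.median(P[m2>0][:,2]),'head',cv2.minEnclosingCircle(onplane(d,c,z)[:,:2].astype(np.float32)),'orig .6199 -.2369 .0709')
f=d['pixels'].astype(int);bl=f[...,0]-f[...,2]
r=np.hypot(P[...,0]-.5705,P[...,1]-.0678)
for v,u in np.argwhere((r<.035)&(bl>12)): print('blue',u,v,f[v,u],onplane(d,[u,v],.16)[0])
E
```

```text
t 26.7333 pos [ 0.4235 -0.3702  0.2152] yaw 0.3292 ydown [-0.0007 -0.0036 -1.    ] F [-0.3669  0.0925 -0.5598] M [ 0.0347 -0.013  -0.0427] op 0.9983165218195128 q [-0.8973  0.0241  1.84   -0.0029  1.2751  0.3451]
0.07027191123543663 head ((0.6212151050567627, -0.23590297996997833), 0.026450682431459427) orig .6199 -.2369 .0709
blue 278 253 [175 143 128] [0.5968 0.0575 0.16  ]
blue 279 253 [227 210 205] [0.5956 0.06   0.16  ]
```

View pics/scene17.png

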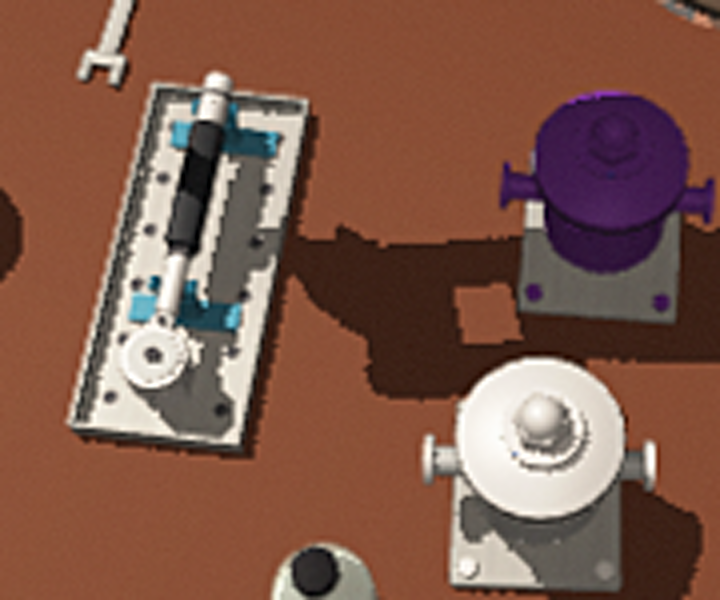

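The wrench lies in both rests, with the head at crop (152,355) about 1.6 mm from its first place. The dot has moved about 12 mm. Handing in.

```bash
python3 - <<'E'
from h import *
print(ctrl.sign_off())
E
```

```text
the job is handed in; nothing more can be done
None
```

The wrench is back in its two rests with the nut tightened to the click. I handed the job in at about 27 s, and no verdict was reported.

**What I did:** I seated the socket on the nut's flange and turned it clockwise about 0.48 rad after taking up the play. The torque about the wrench's pivot then fell from about 1.16 to 0.85 N m over three small steps. That puts the break-over at about 0.06 rad, so I stopped, eased back inside the socket's play, lifted off and returned the wrench to the tray.

**Last checks:**
- **Wrench:** it lies in both rests, with the head about 1.6 mm from its first place and at the same height to within 1 mm.
- **Nut:** the paint dot has moved about 12 mm.
- **Gripper:** it is open, clear of everything, and reads no contact force.
- **Bystanders:** I did not measure them; those I could see in the last picture looked unmoved.

**What failed or disagreed:**
- **First grasp missed:** the fingers closed just above the grip. In the camera, the fingertips sit about 33 mm above the reported TCP (tool point), so I allowed for that on the second try.
- **Two cameras:** they disagreed by 2–3 mm on some positions, and I used values between them.
- **Break-over angle:** it comes only from torque and hand motion (0.056 and 0.063 rad), because the pictures are too coarse to show it. The torque readings were noisy, about 0.05 N m, and the measured peak was slightly under the stated 1.2 N m.

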